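Clear and set the sliding drill table

TASK

Stand the finished wax models from the drill table's plate upright on the dark wooden board, then with the scraper block sweep all the loose offcuts off the plate into the catch tray in front of it, never touching an offcut on the plate with the fingers (one that lands on the bench may be picked up and dropped into the tray), and put the block back on the middle of its cork mat. Only then swing the clamp lever fully open, slide the table by its knob until the ringed spot is right under the drill tip, and swing the lever back to fully locked. Do not shift the table while the lever is locked, and leave the jar, bowl and mandrel alone.

Things in the scene. Friction and masses are not known exactly. Their poses are not given: they have to be found in the camera images.
- bed: Fixed grey bed with two steel slide rails, 100 x 460 mm, carrying the sliding drill table. Origin: on the bench under the bed's middle; its x points away from the robot across the slide, its y along the slide towards the drill, z up. May be turned up to 0.12 rad on the bench
- carriage (a joint): Sliding aluminium table plate, 12 mm thick, flat rimless top 60 mm above the bench; reaches from bed x = -75 mm (tray side) to +100 mm, and in y from 195 mm before spot to 65 mm beyond it. Value in m, 0 to 0.16, grows towards the drill (bed +y); stays where left, slides with about 8 N plus 15 N per m/s. It can be forced while the clamp is locked, but that is a fault
- spot (a point): Middle of the black ring (12 mm inside, 17 mm outside) marked on top of the plate near its drill end; moves with the plate; its axes are the bed's. Along the plate's two long edges nothing stands higher than the plate, except the clamp knob just beyond the far corner
- table_knob (a point): Grip point of the table's upright black knob (22 mm diameter, from 60 to 110 mm above the bench; this point is at 92 mm) on a tongue 25 mm beyond the end of the plate away from the drill; pinch it from above to slide the table
- drill_tip (a point): Point of the fixed drill bit, 75 mm above the bench (15 mm over the plate), on the line along which the spot slides. The chuck (24 mm diameter) starts 47 mm above the tip and the motor (60 mm diameter) 100 mm above it; the column stands 160 mm farther along bed +y
- clamp (a joint): Clamp lever on the far side of the bed (bed +x), turning about the vertical through clamp_pivot: 0 rad = locked, arm along the bed pointing away from the drill (bed -y); grows anticlockwise seen from above to 1.1 rad = fully unlocked, the arm swung away from the plate. About 0.12 N m of friction, stays where left. Starts locked (0 to 0.08); below 0.15 counts as locked, above 0.8 as unlocked
- clamp_pivot (a point): Point on the clamp lever's turning axis, at the height of clamp_knob
- clamp_knob (a point): Grip point on the upright round black knob at the end of the clamp lever, 60 mm from the pivot: knob 20 mm diameter, its top 100 mm above the bench, this point at 85 mm; nothing else within 30 mm above 60 mm height
- tray: Fixed open steel catch tray on the robot's side of the table, 165 (x) x 320 (y) x 42 mm high, walls and floor 5 mm, axes as the bed's; origin under its middle, on the bench. Its far edge lies 20 mm under the plate's near edge, so what is pushed off that edge falls in
- mat: Fixed cork mat, 160 (x) x 180 (y) x 4 mm, where the scraper block lives; origin under its middle, on the bench
- scraper: Wooden scraper block, 110 mm long (its y) with a 50 x 50 mm square section and a dark rubber edge strip along all four long edges, any long face may be down; 0.11 to 0.23 kg. Origin: its centre (25 mm above what it stands on). Stands at first on the mat
- jar: Glass jar with lid, 64 mm diameter, 85 mm high, bystander; origin under its middle
- cup: Small steel bowl, 72 mm diameter, 55 mm high, bystander; origin under its middle
- mandrel: Steel ring mandrel with rubber grip, 260 mm long, lying along the bench beyond the table, bystander; origin on the bench under it, near its middle
- board: Fixed dark wooden board, 140 (x) x 200 (y) x 12 mm, where finished models are stood; origin under its middle, on the bench
- model1: Finished wax model standing at the plate's end nearest the table knob, or absent (None): block 60 (x) x 32 (y) x 26 mm with a half-round top, 44 mm wide, up to 48 mm height, its flat sides 32 mm apart along y; 90 g. Grip it across y. Origin: middle of its underside
- model2: Finished wax model standing at the plate's end nearest the table knob, or absent (None): block 60 (x) x 32 (y) x 26 mm with a half-round top, 44 mm wide, up to 48 mm height, its flat sides 32 mm apart along y; 90 g. Grip it across y. Origin: middle of its underside
- offcut1: Loose wax offcut, stepped bar 42 (x) x 22 (y) mm, 7 mm thick with a 12 mm thick end, 20 g; lies on the plate at first, or is absent (None). Origin: middle of its underside
- offcut2: Loose wax offcut, stepped bar 42 (x) x 22 (y) mm, 7 mm thick with a 12 mm thick end, 20 g; lies on the plate at first, or is absent (None). Origin: middle of its underside
- offcut3: Loose wax offcut, stepped bar 42 (x) x 22 (y) mm, 7 mm thick with a 12 mm thick end, 20 g; lies on the plate at first, or is absent (None). Origin: middle of its underside
- offcut4: Loose wax offcut, stepped bar 42 (x) x 22 (y) mm, 7 mm thick with a 12 mm thick end, 20 g; lies on the plate at first, or is absent (None). Origin: middle of its underside
- offcut5: Loose wax offcut, stepped bar 42 (x) x 22 (y) mm, 7 mm thick with a 12 mm thick end, 20 g; lies on the plate at first, or is absent (None). Origin: middle of its underside
- offcut6: Loose wax offcut, stepped bar 42 (x) x 22 (y) mm, 7 mm thick with a 12 mm thick end, 20 g; lies on the plate at first, or is absent (None). Origin: middle of its underside
Not all that is in view belongs to the job. Several things have the shape of the scraper; the one meant has the colours described above.

How it is judged:
On the way, in this order (a step that is already met when the one before it is completed fails the run):
1. the models stand upright on the board, released (x of model1 in the frame of board between -0.07 and 0.07 m and y of model1 in the frame of board between -0.1 and 0.1 m and z of model1 in the frame of board between 0.005 and 0.02 m and angle between each of model1, model2's own z axis and vertical below 0.15 rad and contact force between the fingers and model1 below 0.05 N and linear speed of each of model1, model2 below 0.03 m/s and x of model2 in the frame of board between -0.07 and 0.07 m and y of model2 in the frame of board between -0.1 and 0.1 m and z of model2 in the frame of board between 0.005 and 0.02 m and contact force between the fingers and model2 below 0.05 N), for 0.2 s.
2. the scraper block is held and lifted off the mat (contact force between the fingers and scraper above 2 N and z of scraper in the frame of mat above 0.045 m), for 0.2 s.
3. the models stand on the board, released, all the offcuts are in the catch tray and the scraper block is back on the mat, released (all of step 1 and x of offcut1 in the frame of tray between -0.08 and 0.08 m and y of offcut1 in the frame of tray between -0.157 and 0.157 m and z of offcut1 in the frame of tray between -0.01 and 0.04 m and x of offcut2 in the frame of tray between -0.08 and 0.08 m and y of offcut2 in the frame of tray between -0.157 and 0.157 m and z of offcut2 in the frame of tray between -0.01 and 0.04 m and x of offcut3 in the frame of tray between -0.08 and 0.08 m and y of offcut3 in the frame of tray between -0.157 and 0.157 m and z of offcut3 in the frame of tray between -0.01 and 0.04 m and x of offcut4 in the frame of tray between -0.08 and 0.08 m and y of offcut4 in the frame of tray between -0.157 and 0.157 m and z of offcut4 in the frame of tray between -0.01 and 0.04 m and x of offcut5 in the frame of tray between -0.08 and 0.08 m and y of offcut5 in the frame of tray between -0.157 and 0.157 m and z of offcut5 in the frame of tray between -0.01 and 0.04 m and x of offcut6 in the frame of tray between -0.08 and 0.08 m and y of offcut6 in the frame of tray between -0.157 and 0.157 m and z of offcut6 in the frame of tray between -0.01 and 0.04 m and x of scraper in the frame of mat between -0.07 and 0.07 m and y of scraper in the frame of mat between -0.07 and 0.07 m and z of scraper in the frame of mat between 0.015 and 0.06 m and contact force between the fingers and scraper below 0.05 N and linear speed of scraper below 0.03 m/s), for 0.2 s.
4. the clamp lever is swung open (above 0.8 rad) (value of joint clamp above 0.8 rad), for 0.2 s.
5. with the clamp open (above 0.6 rad), the ringed spot is within 6 mm of plumb under the drill tip, the table at rest (value of joint clamp above 0.6 rad and horizontal distance between spot and drill_tip below 0.006 m and velocity of joint carriage between -0.01 and 0.01 m/s), for 0.2 s.
At the end, for the whole second after the job is handed in: Models stand upright (0.15 rad) on the board, offcuts lie in the tray below its rim, the scraper block rests with its centre within 70 mm of the mat's middle in x and y, all released; the spot is within 6 mm horizontally of the drill tip, the lever below 0.15 rad, the table at rest (all of step 3 and horizontal distance between spot and drill_tip below 0.006 m and value of joint clamp below 0.15 rad and velocity of joint carriage between -0.01 and 0.01 m/s); the robot touches nothing.
It fails at once if the fingers touch an offcut that lies on the plate ((contact force between the fingers and offcut1 above 0.15 N and x of offcut1 in the frame of spot between -0.085 and 0.11 m and y of offcut1 in the frame of spot between -0.205 and 0.075 m and z of offcut1 in the frame of spot between -0.01 and 0.03 m) or (contact force between the fingers and offcut2 above 0.15 N and x of offcut2 in the frame of spot between -0.085 and 0.11 m and y of offcut2 in the frame of spot between -0.205 and 0.075 m and z of offcut2 in the frame of spot between -0.01 and 0.03 m) or (contact force between the fingers and offcut3 above 0.15 N and x of offcut3 in the frame of spot between -0.085 and 0.11 m and y of offcut3 in the frame of spot between -0.205 and 0.075 m and z of offcut3 in the frame of spot between -0.01 and 0.03 m) or (contact force between the fingers and offcut4 above 0.15 N and x of offcut4 in the frame of spot between -0.085 and 0.11 m and y of offcut4 in the frame of spot between -0.205 and 0.075 m and z of offcut4 in the frame of spot between -0.01 and 0.03 m) or (contact force between the fingers and offcut5 above 0.15 N and x of offcut5 in the frame of spot between -0.085 and 0.11 m and y of offcut5 in the frame of spot between -0.205 and 0.075 m and z of offcut5 in the frame of spot between -0.01 and 0.03 m) or (contact force between the fingers and offcut6 above 0.15 N and x of offcut6 in the frame of spot between -0.085 and 0.11 m and y of offcut6 in the frame of spot between -0.205 and 0.075 m and z of offcut6 in the frame of spot between -0.01 and 0.03 m)).
It fails at once if the table is shifted while the clamp is locked (faster than 25 mm/s below 0.3 rad) (value of joint clamp below 0.3 rad and (velocity of joint carriage above 0.025 m/s or velocity of joint carriage below -0.025 m/s)).
It fails at once if the jar, bowl or mandrel is moved more than 30 mm (distance of any of jar, cup, mandrel from where it was at the start of the episode above 0.03 m).
Of offcut1, offcut2, offcut3, offcut4, offcut5, offcut6 only 3 to 6 are there at a start; the rules pass over those that are not, and their reading is None.
Of model1, model2 only 1 to 2 are there at a start; the rules pass over those that are not, and their reading is None.
At some moment in a run one of scraper, offcut1, offcut2, offcut3, offcut4, offcut5, offcut6 may be knocked a few centimetres aside while the robot is not near it.
Once in a run the grip may slacken for a moment while it holds something.
It also fails if it takes over 208 s, if anything falls off the work surface, if the arm or the gripper's body presses on something with over 40 N, if the wrist force passes 120 N, or if a joint passes its speed limit or range.

ROBOT

A 7-joint arm with a two-finger parallel gripper is mounted at the origin on the work surface. World frame = base frame: x ahead of the robot, y to its left, z up, the work surface at z = 0. Lengths are in m, angles in rad, forces in N, time in s.
With the tool pointing down it reaches from about 0.4 to 0.75 m from the base axis. Payload 19.5 kg.
Tool frame: the origin (TCP) lies at the very end of the fingers, on their centre line; the grasp point (between the pads) lies 19 mm behind it; z points along the fingers, y is the line along which they close (so a half turn about z gives the same grasp; the last joint's range is limited). The gripper opens to 85 mm and grips with 20 to 120 N. Pads are 22 mm wide; open, the fingers measure 114 mm over their backs; the gripper's body (76 mm by 85 mm) begins 54 mm behind the grasp point. The pads swing forward as they close: fully open they stand 13 mm farther back than shut.
Start: joints at [-1.336, 0.707, -0.028, 1.485, 0.022, 0.951, -0.075], TCP at [0.157, 0.553, 0.192] pointing down, gripper open.
Joint ranges: [-2.71, 2.71], [-0.32, 2.16], [-1.57, 1.52], [0, 2.45], [-1.46, 4.6], [0, 2.02], [-2.83, 2.83]. Speed limits (rad/s): [1.89, 1.89, 2.57, 2.57, 3.01, 3.01, 3.01].

INTERFACE

Orientations are given as a unit quaternion [x, y, z, w].
In Python, from bench import manip gives the robot as it stands.
- The arm moves only by the tool play_rows, never from a script. Its argument "plan" is a list of rows, each a list of 5 numbers: the closure, from 0 (fully open) to 1 (shut), then the shift along the world's x, y, z in mm, then the turn about the world's z in rad. In form: [[claw, dx, dy, dz, twist], ...]. A call has exactly 5 rows; each row shifts and turns the commanded pose from where the row before left it; what a row does not reach is not made up. A row lasts 1/10 s, in which the tool goes at most 50 mm and 8.59 degrees, less where a joint would pass 70% of its speed; a pose out of reach is approached as far as the arm can. A call with a gripper value outside its range is refused whole. The fingers move at their own pace and stop on an object; "force" is the grip in N (left out, the last holds). Time passes only in rows, so rows that do not move let the fingers close, or fill a call up. It gives the time, the measured TCP pose, the force, the opening and the grip force at its end, in the units of the state.
- manip.state(): the state, without advancing time (a new reading comes with each control period).
- manip.get_image(name): name is "scene" or "side" or "wrist"; returns a dict with "frame" (384x512x3 uint8, red, green, blue), "range_z" (384x512 float32, m along the optical axis (not along the pixel's ray), 0 where there is no reading), "vfov" (degrees; the focal length in pixels is half the picture's height over the tangent of half this angle, whatever the lens; pixels are square), "cx", "cy" (the principal point, pixels), "R" (3x3) and "t" (3): a world point X has camera coordinates R X + t; the wrist camera has in their place "T_tool_cam" (4x4, takes a point from camera to tool coordinates, whose origin is the TCP and whose axes are the flange's). Camera axes: x right, y down, z forward; pixel columns grow to the right and rows downward; lengths in m; the calibration is good to about 2 mm. A picture is of the moment at which its call begins: read the wrist's pose just before it.
- manip.hand_in(): hands the job in; it is judged then, once.
The state is a dict: "time_s": time; "joint_pos": joint angles; "dq": joint speeds; "joint_torque": joint torques, N m; "eef_pos": TCP position; "ee_rot": TCP orientation; "ft_force": force on the tool from outside, world axes, zero at the start; "ft_torque": the same for the moment, N m; "grip_width": opening from 0.0 (shut) to 1.0 (fully open); "gripper_force": force on a finger pad.
Only numpy, scipy, OpenCV 4.12 (cv2) and the standard library are available. Lean on these libraries where they do the work, as an engineer would, in place of code of your own. Each camera call takes 0.05 s, during which the arm holds its last target. There are 200 camera calls.

## Working session

There is one attempt and no reset: what is moved stays moved. The work goes in short steps, Python scripts to look and compute and a tool call to move; the robot and the scene stay as the last step left them, time stands still between calls to the robot, and variables do not carry over. Pictures are saved under pics/ and viewed, at most 14 in all, crops included, and the job is handed in when it is done.

Besides the shell and the picture viewer there is one more tool, called after ">>>" by a JSON object that holds its "name" and its "arguments", one argument or row to a line. play_rows: Moves the arm, as the interface text tells. Its arguments: {"type":"object","properties":{"plan":{"type":"array","items":{"type":"array","items":{"type":"number"}}},"force":{"type":"number"}},"required":["plan"]}

```bash
mkdir -p pics; ls; cat > h.py <<'E'
import numpy as np, cv2
from bench import manip
from scipy.spatial.transform import Rotation as Ro
def grab(n):
    s=manip.state(); g=manip.get_image(n); g['f']=g['frame'].shape[0]/2/np.tan(np.radians(g['vfov'])/2)
    if 'R' in g: R=np.array(g['R']);C=-R.T@np.array(g['t']);g['Rw']=R.T;g['C']=C
    else:
        T=np.array(g['T_tool_cam']);Rt=Ro.from_quat(s['ee_rot']).as_matrix()
        g['Rw']=Rt@T[:3,:3];g['C']=Rt@T[:3,3]+np.array(s['eef_pos'])
    return g
def save(g,n): cv2.imwrite('pics/'+n+'.png',g['frame'][:,:,::-1])
def ray(g,u,v):
    d=np.array([(u-g['cx'])/g['f'],(v-g['cy'])/g['f'],1.]); return g['Rw']@d
def plane(g,u,v,z):
    d=ray(g,u,v); return g['C']+d*(z-g['C'][2])/d[2]
def cloud(g):
    h,w=g['range_z'].shape;u,v=np.meshgrid(np.arange(w),np.arange(h))
    d=np.stack([(u-g['cx'])/g['f'],(v-g['cy'])/g['f'],np.ones_like(u)],-1)*g['range_z'][...,None]
    P=d@g['Rw'].T+g['C']; P[g['range_z']==0]=np.nan; return P
def proj(g,X):
    c=g['Rw'].T@(np.array(X)-g['C']);return g['cx']+g['f']*c[0]/c[2],g['cy']+g['f']*c[1]/c[2]
E
python3 - <<'E'
from h import *
import pickle
for n in('scene','side','wrist'):
    g=grab(n);save(g,n+'0');pickle.dump(g,open(n+'0.pkl','wb'));print(n,g['C'],g['Rw'][:,2],g['f'],g['cx'],g['cy'])
print(manip.state())
E
```

```text
pics
scene [ 1.35566548 -0.38024546  0.73213861] [-0.77110215  0.24846807 -0.58622956] 366.226880967741 251.73147643437696 194.8101337261968
side [ 0.29692694 -1.08427939  1.16350261] [ 0.15485344  0.66575826 -0.72992216] 419.1606762016463 254.07788041662533 192.215487914737
wrist [0.0919573  0.57195836 0.37264507] [ 0.26212438 -0.07504534 -0.96211174] 297.5857441147563 258.8961329977396 193.67670995892337
{'time_s': 0.15, 'joint_pos': array([-1.33568482,  0.70691337, -0.02761982,  1.48488373,  0.022012  ,
        0.95092182, -0.07548752]), 'dq': array([-0.00156666, -0.00136456,  0.00077296, -0.00153068,  0.00050288,
        0.00073493, -0.00032057]), 'joint_torque': array([ 1.14887855e-03, -8.83311367e+01,  1.23477235e+00, -2.36189979e+01,
        1.70056103e-02,  5.29120036e-03, -9.50968251e-05]), 'eef_pos': array([0.15707853, 0.552885  , 0.1915635 ]), 'ee_rot': array([ 1.37954550e-01,  9.90438475e-01, -4.09606906e-04, -4.17339847e-05]), 'ft_force': array([ 0.01452613,  0.28139139, -0.29778098]), 'ft_torque': array([-0.05054656,  0.00187865,  0.01037779]), 'gripper_force': 0.0, 'grip_width': 0.9999920924676498}
```

View pics/scene0.png

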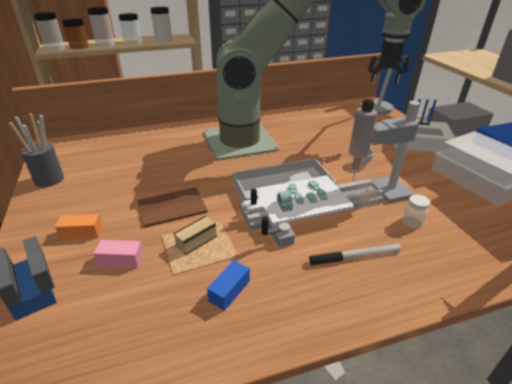

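View pics/side0.png

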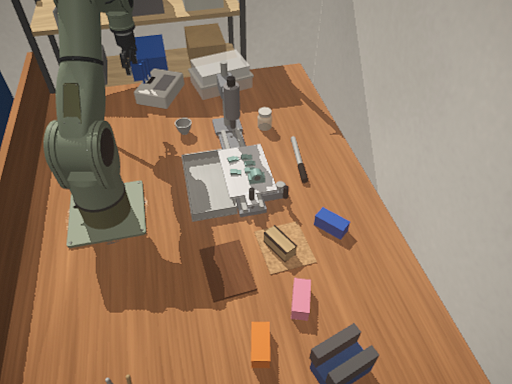

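View pics/wrist0.png

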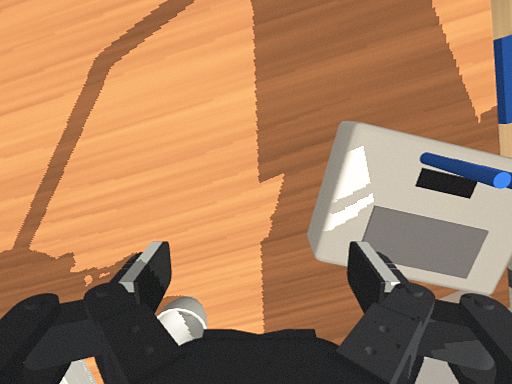

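The scene and side views show: plate about side (245,170), table knob (252,193), clamp knob (286,190), scraper (280,243) on the mat, board (228,270), jar (264,119), bowl (184,126), and mandrel (300,160). The wrist camera sees no target yet.

```bash
python3 - <<'E'
from h import *
import pickle
g=pickle.load(open('side0.pkl','rb'));P=cloud(g)
for n,(u,v) in dict(knob=(252,190),clamp=(285,187),scr=(280,240),board=(228,270),mat=(300,255),platemid=(245,165),model=(255,173),jar=(264,112),cup=(184,124),mandrel=(303,170),tray=(205,180),drillmotor=(231,95),platecorner=(222,152)).items(): print(n,P[v,u].round(3))
a=cv2.resize(g['frame'][120:220,170:310],None,fx=5.6,fy=5.6,interpolation=cv2.INTER_CUBIC)
cv2.imwrite('pics/c1.png',a[:,:,::-1][:600])
E
```

```text
knob [ 0.516 -0.109  0.107]
clamp [ 0.634 -0.116  0.102]
scr [ 0.566 -0.302  0.056]
board [ 0.382 -0.349  0.014]
mat [ 0.626 -0.34   0.005]
platemid [0.528 0.064 0.065]
model [ 0.545 -0.031  0.109]
jar [0.677 0.358 0.078]
cup [0.332 0.424 0.025]
mandrel [0.751 0.025 0.027]
tray [0.372 0.081 0.003]
drillmotor [0.511 0.207 0.288]
platecorner [0.458 0.17  0.054]
```

View pics/c1.png

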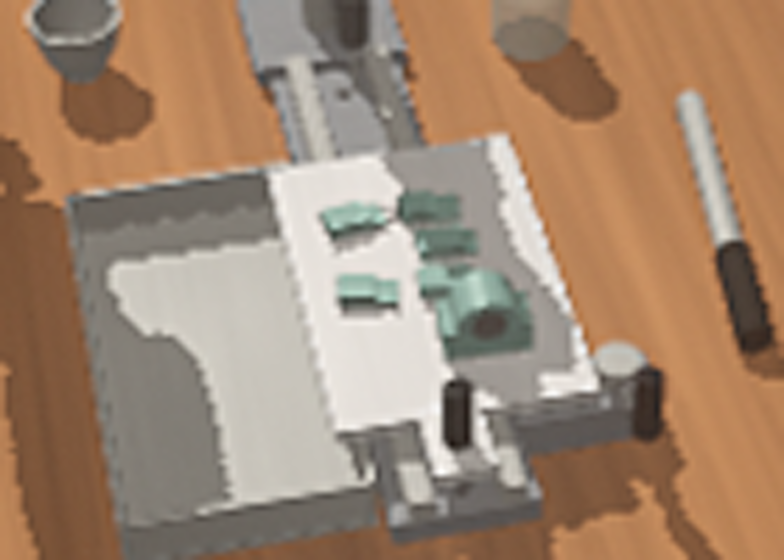

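One model stands at crop (485,310). Five offcuts show at crop (355,218), (430,205), (450,240), (370,290) and (435,275). I'll bring the wrist camera over the plate, going high around the drill.

>>> {"name": "play_rows", "arguments": {
  "plan": [
    [0, 0, 0, 45, 0.05],
    [0, 0, 0, 45, 0.05],
    [0, 0, 0, 45, 0.05],
    [0, 20, -30, 45, 0.05],
    [0, 25, -35, 20, 0.05]
  ],
  "force": 40
}}

```text
time_s: 0.65
eef_pos: [0.1989, 0.4923, 0.3881]
ee_rot: [0.011, 1.0, 0.001, 0.0]
ft_force: [2.0, -0.1, -0.1]
grip_width: 0.995
gripper_force: 0.0
```

>>> {"name": "play_rows", "arguments": {
  "plan": [
    [0, 28, -35, 0, 0],
    [0, 28, -35, 0, 0],
    [0, 28, -38, 0, 0],
    [0, 25, -40, 0, 0],
    [0, 20, -42, 0, 0]
  ]
}}

```text
time_s: 1.15
eef_pos: [0.3293, 0.3002, 0.3857]
ee_rot: [0.014, 1.0, -0.0, -0.0]
ft_force: [0.8, -0.1, -0.0]
grip_width: 1.003
gripper_force: 0.0
```

>>> {"name": "play_rows", "arguments": {
  "plan": [
    [0, 18, -42, 0, 0],
    [0, 15, -42, 0, 0],
    [0, 12, -45, 0, 0],
    [0, 10, -45, 0, 0],
    [0, 0, -45, -20, 0]
  ]
}}

```text
time_s: 1.65
eef_pos: [0.3845, 0.0813, 0.3666]
ee_rot: [0.014, 1.0, 0.0, 0.001]
ft_force: [2.6, 1.1, -1.7]
grip_width: 1.001
gripper_force: 0.0
```

>>> {"name": "play_rows", "arguments": {
  "plan": [
    [0, 0, -40, -40, 0],
    [0, 0, -30, -40, 0],
    [0, 0, 0, 0, 0],
    [0, 0, 0, 0, 0],
    [0, 0, 0, 0, 0]
  ]
}}

```text
time_s: 2.15
eef_pos: [0.3839, 0.0185, 0.2912]
ee_rot: [0.013, 1.0, 0.0, 0.001]
ft_force: [-0.2, -0.4, -0.0]
grip_width: 1.0
gripper_force: 0.0
```

```bash
python3 - <<'E'
from h import *
import pickle
g=grab('wrist');save(g,'w1');pickle.dump(g,open('w1.pkl','wb'));s=manip.state();print(s['time_s'],s['eef_pos'],s['ee_rot'],s['ft_force'],s['joint_pos'])
E
```

```text
2.2 [0.38391066 0.01855586 0.291229  ] [1.27401686e-02 9.99918614e-01 1.59883678e-04 6.54372984e-04] [-0.09207544 -0.39403871  1.02059548] [-0.18029406  0.29160218  0.068667    1.91768439 -0.02476531  0.93176294
  1.44554391]
```

View pics/w1.png

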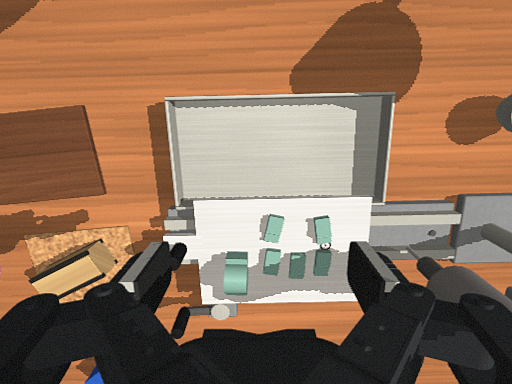

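The wrist view shows the tray at the top and the plate at (194-370, 197-303). The model is at (236,273), and the 5 offcuts are near (273,228), (322,228), (272,262), (297,264) and (322,262). The ring is near (326,245), the table knob at (178,258), the clamp knob at (180,320) and the scraper at (75,270).

```bash
python3 - <<'E'
from h import *
import pickle
for nm in('w1','side0','scene0'):
    g=pickle.load(open(nm+'.pkl','rb'));P=cloud(g);im=g['frame'];hsv=cv2.cvtColor(im,cv2.COLOR_RGB2HSV)
    x,y,z=P[...,0],P[...,1],P[...,2]
    pl=(abs(z-.06)<.004)&(x>.4)&(x<.68)&(y>-.12)&(y<.22)&(hsv[...,1]<60)
    pl=cv2.morphologyEx(pl.astype(np.uint8),cv2.MORPH_OPEN,np.ones((3,3)))
    n,l,st,c=cv2.connectedComponentsWithStats(pl);k=1+np.argmax(st[1:,4]);m=l==k
    r=cv2.minAreaRect(np.stack([x[m],y[m]],1).astype(np.float32)*1000)
    print(nm,'plate',r,'z',np.median(z[m]),cv2.boxPoints(r).round().tolist())
    gr=cv2.inRange(hsv,(65,45,40),(100,255,255)); gr=((gr>0)&(x>.4)&(x<.68)&(y>-.12)&(y<.22)).astype(np.uint8)
    n,l,st,c=cv2.connectedComponentsWithStats(gr)
    for i in range(1,n):
        if st[i,4]<15: continue
        q=l==i; rr=cv2.minAreaRect(np.stack([x[q],y[q]],1).astype(np.float32)*1000)
        print('  green',st[i,4],c[i].round(),np.round(rr[0]),np.round(rr[1]),round(rr[2]),'zmax',np.nanpercentile(z[q],97).round(3))
    for lab,sel in dict(black=(hsv[...,2]<60)&(z>.062)&(z<.118)&(x>.45)&(x<.7)&(y>-.2)&(y<-.03)).items():
        n,l,st,c=cv2.connectedComponentsWithStats(sel.astype(np.uint8))
        for i in range(1,n):
            if st[i,4]<10: continue
            q=l==i;print('  ',lab,st[i,4],c[i].round(),np.nanmean(P[q],0).round(3),np.nanmax(z[q]).round(3))
g=pickle.load(open('w1.pkl','rb'))
a=cv2.resize(g['frame'][180:330,155:395],None,fx=3.3,fy=3.3,interpolation=cv2.INTER_CUBIC);cv2.imwrite('pics/c2.png',a[:,:,::-1])
E
```

```text
w1 plate ((528.35107421875, 30.24243927001953), (175.76158142089844, 300.2550964355469), 0.046097178012132645) z 0.05916104665269323 [[440.0, 180.0], [441.0, -120.0], [616.0, -120.0], [616.0, 180.0]]
  green 388 [274. 228.] [485.  37.] [22. 42.] 77 zmax 0.072
  green 385 [323. 230.] [489. 109.] [42. 21.] 8 zmax 0.072
  green 356 [272. 261.] [540.  34.] [21. 42.] 81 zmax 0.072
  green 373 [322. 262.] [543. 110.] [22. 42.] 86 zmax 0.072
  green 943 [236. 273.] [552. -19.] [31. 60.] 87 zmax 0.107
  green 354 [297. 265.] [547.  73.] [23. 42.] 87 zmax 0.073
   black 314 [177. 255.] [ 0.511 -0.099  0.093] 0.111
   black 290 [179. 325.] [ 0.633 -0.11   0.087] 0.101
side0 plate ((483.5840148925781, 46.990638732910156), (83.79534912109375, 259.52099609375), 7.575286865234375) z 0.059748407512926205 [[425.0, 170.0], [459.0, -87.0], [542.0, -76.0], [508.0, 181.0]]
   black 18 [287. 191.] [ 0.639 -0.121  0.086] 0.1
   black 23 [252. 195.] [ 0.514 -0.114  0.088] 0.11
scene0 plate ((528.1490478515625, 39.37450408935547), (281.7071533203125, 178.89019775390625), 89.71199035644531) z 0.06112856769571162 [[438.0, -101.0], [617.0, -102.0], [618.0, 180.0], [439.0, 181.0]]
  green 35 [321. 194.] [536. 109.] [15. 59.] 87 zmax 0.076
  green 128 [285. 203.] [571. -23.] [30. 25.] 81 zmax 0.104
  green 33 [311. 197.] [552.  69.] [29. 16.] 7 zmax 0.075
  green 20 [299. 199.] [552.  31.] [17. 12.] 15 zmax 0.074
   black 59 [253. 197.] [ 0.523 -0.107  0.092] 0.113
   black 85 [264. 224.] [ 0.643 -0.115  0.085] 0.102
```

View pics/c2.png

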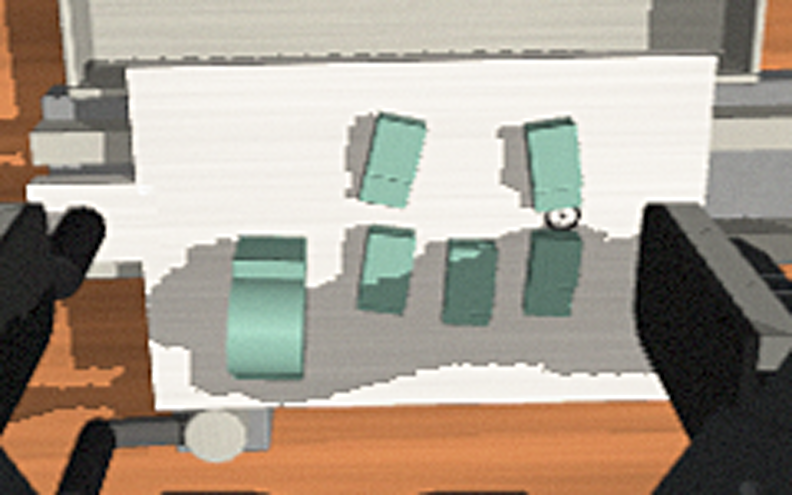

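```bash
python3 - <<'E'
from h import *
import pickle
g=pickle.load(open('w1.pkl','rb'));f=lambda u,v:(155+(u+.5)/3.3-.5,180+(v+.5)/3.3-.5)
for n,(u,v) in dict(nl=(130,70),nr=(715,57),fl=(156,408),fr=(650,400)).items(): print(n,plane(g,*f(u,v),.06).round(4))
print('spot',plane(g,*f(563,217),.06))
a=plane(g,*f(130,70),.06);b=plane(g,*f(715,57),.06);d=b-a;print('yaw',np.arctan2(-d[0],d[1]))
for nm in ('side0','w1','scene0'):
    g=pickle.load(open(nm+'.pkl','rb'));P=cloud(g);hsv=cv2.cvtColor(g['frame'],cv2.COLOR_RGB2HSV);x,y,z=np.moveaxis(P,-1,0)
    reg=(y<-.1)&(y>-.55)&(x>.2)&(x<.8)
    for lab,sel in dict(board=reg&(abs(z-.012)<.006)&(hsv[...,2]<115)&(x<.5)&(y<-.22),scrtop=reg&(abs(z-.054)<.006)&(x<.68)&(x>.45)&(y<-.2),mat=reg&(abs(z-.004)<.0045)&(hsv[...,1]<150)&(hsv[...,2]>110)&(x>.42)&(y<-.17)).items():
        n,l,st,c=cv2.connectedComponentsWithStats(sel.astype(np.uint8))
        if n<2: continue
        k=1+np.argmax(st[1:,4]);q=l==k;r=cv2.minAreaRect(np.stack([x[q],y[q]],1).astype(np.float32)*1000)
        print(nm,lab,st[k,4],np.round(r[0]),np.round(r[1]),round(r[2],1),np.median(z[q]).round(3))
E
```

```text
nl [ 0.4418 -0.0767  0.06  ]
nr [0.4421 0.1799 0.06  ]
fl [ 0.6143 -0.0785  0.06  ]
fr [0.6157 0.162  0.06  ]
spot [0.51718199 0.11614346 0.06      ]
yaw -0.0012173986486344213
side0 board 762 [ 347. -342.] [ 73. 205.] 4.4 0.011
side0 scrtop 447 [ 568. -295.] [ 54. 112.] 25.6 0.053
side0 mat 4608 [ 610. -360.] [380. 380.] 90.0 0.001
w1 board 1543 [ 343. -314.] [ 69. 147.] 3.6 0.011
w1 scrtop 1908 [ 568. -294.] [ 51. 111.] 25.7 0.053
w1 mat 3135 [ 574. -294.] [136. 186.] 4.0 0.003
scene0 board 506 [ 336. -342.] [ 58. 200.] 3.1 0.013
scene0 scrtop 559 [ 574. -505.] [112.  55.] 69.3 0.051
scene0 mat 9729 [ 610. -360.] [380. 380.] 0.0 0.002
```

>>> {"name": "play_rows", "arguments": {
  "plan": [
    [0.3, 34, -8, -20, -0.027],
    [0.3, 34, -8, -20, 0],
    [0.3, 34, -8, -30, 0],
    [0.3, 34, -8, -30, 0],
    [0.3, 32, -5, -30, 0]
  ]
}}

```text
time_s: 2.7
eef_pos: [0.5534, -0.0189, 0.1598]
ee_rot: [0.026, 1.0, 0.0, 0.001]
ft_force: [-0.3, -0.1, 1.2]
grip_width: 0.702
gripper_force: 0.0
```

>>> {"name": "play_rows", "arguments": {
  "plan": [
    [0.3, 0, 0, -20, 0],
    [0.3, 0, 0, 0, 0],
    [0.3, 0, 0, 0, 0],
    [0.3, 0, 0, 0, 0],
    [0.3, 0, 0, 0, 0]
  ]
}}

```text
time_s: 3.2
eef_pos: [0.5518, -0.019, 0.1419]
ee_rot: [0.027, 1.0, 0.0, 0.001]
ft_force: [0.4, 0.6, -0.5]
grip_width: 0.7
gripper_force: 0.0
```

```bash
python3 - <<'E'
from h import *
import pickle
g=grab('wrist');save(g,'w2');pickle.dump(g,open('w2.pkl','wb'));s=manip.state();print(s['time_s'],s['eef_pos'],s['ee_rot'],s['grip_width'])
P=cloud(g);hsv=cv2.cvtColor(g['frame'],cv2.COLOR_RGB2HSV);x,y,z=np.moveaxis(P,-1,0)
gr=((cv2.inRange(hsv,(65,45,30),(100,255,255))>0)&(z>.063)).astype(np.uint8);n,l,st,c=cv2.connectedComponentsWithStats(gr)
for i in range(1,n):
    if st[i,4]>40:
        q=l==i;r=cv2.minAreaRect(np.stack([x[q],y[q]],1).astype(np.float32)*1000);print(st[i,4],c[i].round(),np.round(r[0]),np.round(r[1]),round(r[2]),np.nanmax(z[q]))
g=pickle.load(open('w1.pkl','rb'))
print(plane(g,85,106,.012),plane(g,104,190,.012))
E
```

```text
3.25 [ 0.55178559 -0.01910604  0.14167351] [ 2.67784730e-02  9.99641044e-01 -5.86344936e-06  8.34989714e-04] 0.7009852260020732
1426 [323. 107.] [486.  37.] [22. 41.] 77 0.0734057300458815
1521 [410. 107.] [490. 109.] [41. 23.] 6 0.07328297936502925
1196 [318. 171.] [540.  34.] [22. 42.] 81 0.07321661738849544
1291 [405. 170.] [544. 110.] [23. 42.] 85 0.07342214428087326
1242 [362. 177.] [547.  72.] [22. 41.] 86 0.07298852367812486
2876 [258. 192.] [553. -20.] [32. 60.] 87 0.1089343691197042
[ 0.30538774 -0.2373463   0.012     ] [ 0.43469796 -0.23069911  0.012     ]
```

>>> {"name": "play_rows", "arguments": {
  "plan": [
    [0.3, 0, 0, -25, 0],
    [0.3, 0, 0, -25, 0],
    [0.3, 0, 0, -12, 0],
    [0.3, 0, 0, 0, 0],
    [0.9, 0, 0, 0, 0]
  ],
  "force": 40
}}

```text
time_s: 3.75
eef_pos: [0.5519, -0.0193, 0.0795]
ee_rot: [0.027, 1.0, -0.0, 0.0]
ft_force: [0.8, 0.7, -0.3]
grip_width: 0.546
gripper_force: 0.0
```

>>> {"name": "play_rows", "arguments": {
  "plan": [
    [0.9, 0, 0, 0, 0],
    [0.9, 0, 0, 0, 0],
    [0.9, 0, 0, 0, 0],
    [0.9, 0, 0, 5, 0],
    [0.9, 0, 0, 15, 0]
  ]
}}

```text
time_s: 4.25
eef_pos: [0.5509, -0.0193, 0.0983]
ee_rot: [0.027, 1.0, -0.0, -0.001]
ft_force: [0.7, -0.1, 0.8]
grip_width: 0.099
gripper_force: 0.0
```

>>> {"name": "play_rows", "arguments": {
  "plan": [
    [0.9, 0, 0, 30, 0],
    [0.9, 0, 0, 40, 0],
    [0.9, 0, 0, 30, 0],
    [0.9, 0, 0, 0, 0],
    [0.9, 0, 0, 0, 0]
  ]
}}

```text
time_s: 4.75
eef_pos: [0.5515, -0.0193, 0.1991]
ee_rot: [0.027, 1.0, -0.0, 0.0]
ft_force: [0.3, -0.2, -0.6]
grip_width: 0.101
gripper_force: 0.0
```

```bash
python3 - <<'E'
from h import *
import pickle
g=grab('wrist');save(g,'w3');pickle.dump(g,open('w3.pkl','wb'));s=manip.state();print(s['time_s'],s['eef_pos'],s['ee_rot'],s['grip_width'])
P=cloud(g);hsv=cv2.cvtColor(g['frame'],cv2.COLOR_RGB2HSV);x,y,z=np.moveaxis(P,-1,0)
gr=((cv2.inRange(hsv,(65,45,30),(100,255,255))>0)&(z>.05)).astype(np.uint8);n,l,st,c=cv2.connectedComponentsWithStats(gr)
for i in range(1,n):
    if st[i,4]>40:
        q=l==i;r=cv2.minAreaRect(np.stack([x[q],y[q]],1).astype(np.float32)*1000);print(st[i,4],c[i].round(),np.round(r[0]),np.round(r[1]),round(r[2]),np.nanmax(z[q]))
E
```

```text
4.8 [ 0.55120489 -0.01925849  0.19830063] [ 2.68949098e-02  9.99638240e-01 -3.45768774e-05 -2.28038005e-04] 0.10272012737352616
920 [311. 108.] [486.  37.] [22. 41.] 77 0.07301532257274207
988 [382. 108.] [491. 109.] [43. 22.] 7 0.07363775003447365
873 [380. 160.] [544. 111.] [25. 42.] 87 0.07323057701425878
802 [308. 161.] [540.  33.] [22. 42.] 81 0.07311435416860917
826 [344. 166.] [548.  73.] [24. 41.] 87 0.07308217864589972
1878 [258. 178.] [552. -18.] [34. 60.] 88 0.1092625011513425
```

View pics/w3.png

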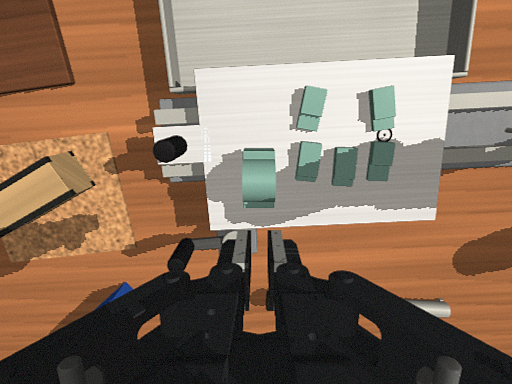

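The model at (258,178) still stands unmoved, and the fingers at (258,235) are shut on nothing. I'll check the true fingertip height from the depth image.

```bash
python3 - <<'E'
from h import *
import pickle
for nm,tz in(('w1',.2912),('w2',.1417),('w3',.1983)):
    g=pickle.load(open(nm+'.pkl','rb'));P=cloud(g);x,y,z=np.moveaxis(P,-1,0)
    u,v=np.meshgrid(np.arange(512),np.arange(384))
    q=(v>200)&(g['range_z']<.26)&(g['range_z']>0)&(z>.115)
    print(nm,'minz-tcp',(np.nanpercentile(z[q],[0,1,5])-tz).round(3), g['range_z'][q].min())
    for uu in((238,240,245),(270,275,280)) if nm=='w3' else ():
        for c in uu: print(c,[(r,P[r,c].round(3).tolist()) for r in (232,236,240,245,260,290)])
    c=proj(g,[.5512,-.0193,.1983]) if nm=='w3' else 0; print(c)
E
```

```text
w1 minz-tcp [-0.042  0.058  0.071] 0.054333277
0
w2 minz-tcp [0.043 0.052 0.069] 0.054323677
0
w3 minz-tcp [0.042 0.053 0.077] 0.05451448
238 [(232, [0.541, -0.029, 0.245]), (236, [0.541, -0.028, 0.25]), (240, [0.542, -0.028, 0.253]), (245, [0.541, -0.028, 0.26]), (260, [0.542, -0.027, 0.272]), (290, [0.54, -0.025, 0.295])]
240 [(232, [0.541, -0.028, 0.244]), (236, [0.542, -0.028, 0.249]), (240, [0.542, -0.027, 0.253]), (245, [0.541, -0.027, 0.259]), (260, [0.542, -0.026, 0.272]), (290, [0.543, -0.025, 0.291])]
245 [(232, [0.541, -0.025, 0.245]), (236, [0.541, -0.025, 0.249]), (240, [0.541, -0.025, 0.254]), (245, [0.541, -0.025, 0.26]), (260, [0.541, -0.024, 0.273]), (290, [0.554, -0.025, 0.274])]
270 [(232, [0.542, -0.013, 0.244]), (236, [0.542, -0.013, 0.25]), (240, [0.542, -0.013, 0.254]), (245, [0.542, -0.014, 0.259]), (260, [0.542, -0.014, 0.273]), (290, [0.554, -0.015, 0.276])]
275 [(232, [0.542, -0.011, 0.244]), (236, [0.543, -0.011, 0.248]), (240, [0.542, -0.011, 0.255]), (245, [0.542, -0.011, 0.259]), (260, [0.542, -0.012, 0.272]), (290, [0.549, -0.013, 0.283])]
280 [(232, [0.542, -0.008, 0.244]), (236, [0.542, -0.009, 0.25]), (240, [0.542, -0.009, 0.254]), (245, [0.542, -0.009, 0.26]), (260, [0.542, -0.01, 0.273]), (290, [0.541, -0.012, 0.295])]
(np.float64(258.49228906348577), np.float64(217.28750434275454))
```

```bash
python3 - <<'E'
from h import *
import pickle
o=[]
for n in('side','scene'):
    g=grab(n);pickle.dump(g,open(n+'1.pkl','wb'));a=proj(g,[.5515,-.0193,.1983]);b=proj(g,[.5515,-.0193,.240]);print(n,a,b)
    u,v=int(a[0]),int(a[1]);c=cv2.resize(g['frame'][v-55:v+45,u-65:u+65],None,fx=3,fy=3,interpolation=cv2.INTER_CUBIC)
    for p,col in((a,(255,0,0)),(b,(255,255,0))): cv2.circle(c,(int((p[0]-u+65.5)*3),int((p[1]-v+55.5)*3)),3,col,-1)
    o.append(c)
cv2.imwrite('pics/c4.png',np.hstack(o)[:,:,::-1])
E
```

```text
side (np.float64(255.99870148782244), np.float64(151.9733922397251)) (np.float64(256.0382801940615), np.float64(142.71358909051787))
scene (np.float64(286.4812391537553), np.float64(165.81764744702485)) (np.float64(287.3514717549748), np.float64(152.71416502025428))
```

View pics/c4.png

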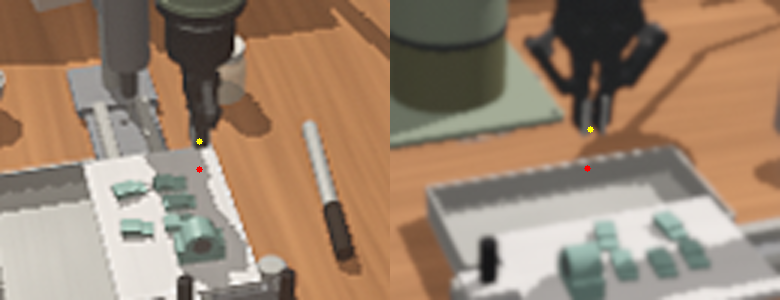

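Both outside views agree with the wrist depth: the real fingertips sit about 42 mm above the reported TCP. I'll allow for that and grasp again.

>>> {"name": "play_rows", "arguments": {
  "plan": [
    [0.3, 0, 0, -20, 0],
    [0.3, 0, 0, -30, 0],
    [0.3, 0, 0, -30, 0],
    [0.3, 0, 0, -30, 0],
    [0.3, 0, 0, -25, 0]
  ]
}}

```text
time_s: 5.4
eef_pos: [0.5506, -0.0193, 0.0613]
ee_rot: [0.027, 1.0, -0.0, -0.001]
ft_force: [1.5, -0.5, 0.6]
grip_width: 0.701
gripper_force: 0.0
```

>>> {"name": "play_rows", "arguments": {
  "plan": [
    [0.3, 0, 0, -16, 0],
    [0.3, 0, 0, -10, 0],
    [0.3, 0, 0, 0, 0],
    [0.9, 0, 0, 0, 0],
    [0.9, 0, 0, 0, 0]
  ]
}}

```text
time_s: 5.9
eef_pos: [0.5519, -0.0193, 0.0383]
ee_rot: [0.027, 1.0, -0.0, 0.001]
ft_force: [-0.8, 0.6, 15.0]
grip_width: 0.371
gripper_force: 15.2
```

>>> {"name": "play_rows", "arguments": {
  "plan": [
    [0.9, 0, 0, 0, 0],
    [0.9, 0, 0, 0, 0],
    [0.9, 0, 0, 0, 0],
    [0.9, 0, 0, 0, 0],
    [0.9, 0, 0, 3, 0]
  ]
}}

```text
time_s: 6.4
eef_pos: [0.5515, -0.0192, 0.0409]
ee_rot: [0.027, 1.0, -0.0, 0.0]
ft_force: [0.1, -0.1, -0.8]
grip_width: 0.369
gripper_force: 39.6
```

>>> {"name": "play_rows", "arguments": {
  "plan": [
    [0.9, 0, 0, 15, 0],
    [0.9, 0, 0, 30, 0],
    [0.9, 0, 0, 35, 0],
    [0.9, -10, -15, 10, 0],
    [0.9, -20, -30, 0, 0]
  ]
}}

```text
time_s: 6.9
eef_pos: [0.5223, -0.0634, 0.132]
ee_rot: [0.025, 1.0, 0.0, 0.002]
ft_force: [1.3, -2.1, -2.5]
grip_width: 0.367
gripper_force: 39.8
```

>>> {"name": "play_rows", "arguments": {
  "plan": [
    [0.9, -20, -35, 0, 0],
    [0.9, -20, -35, 0, 0],
    [0.9, -20, -35, 0, 0],
    [0.9, -20, -35, 0, 0],
    [0.9, -20, -35, 0, 0]
  ]
}}

```text
time_s: 7.4
eef_pos: [0.4199, -0.2408, 0.1306]
ee_rot: [0.027, 1.0, -0.0, -0.0]
ft_force: [0.7, -0.5, -0.4]
grip_width: 0.365
gripper_force: 39.8
```

>>> {"name": "play_rows", "arguments": {
  "plan": [
    [0.9, -20, -35, 0, 0],
    [0.9, -16, -35, 0, 0],
    [0.9, -10, -26, 0, 0],
    [0.9, 0, 0, -30, 0],
    [0.9, 0, 0, -30, 0]
  ]
}}

```text
time_s: 7.9
eef_pos: [0.3747, -0.3365, 0.0701]
ee_rot: [0.028, 1.0, -0.001, 0.001]
ft_force: [1.2, 0.5, -2.2]
grip_width: 0.364
gripper_force: 39.9
```

>>> {"name": "play_rows", "arguments": {
  "plan": [
    [0.9, 0, 0, -30, 0],
    [0.9, 0, 0, -25, 0],
    [0.9, 0, 0, 0, 0],
    [0.9, 0, 0, 0, 0],
    [0.9, 0, 0, 0, 0]
  ]
}}

```text
time_s: 8.4
eef_pos: [0.3758, -0.3358, 0.0169]
ee_rot: [0.027, 1.0, -0.001, 0.001]
ft_force: [0.5, -0.4, -0.9]
grip_width: 0.371
gripper_force: 39.9
```

```bash
python3 - <<'E'
from h import *
import pickle
g=grab('wrist');save(g,'w5');pickle.dump(g,open('w5.pkl','wb'));s=manip.state();print(s['time_s'],s['eef_pos'],s['grip_width'],s['gripper_force'])
P=cloud(g);hsv=cv2.cvtColor(g['frame'],cv2.COLOR_RGB2HSV);x,y,z=np.moveaxis(P,-1,0)
q=(cv2.inRange(hsv,(65,45,30),(100,255,255))>0)&(x<.46);print(np.nanpercentile(x[q],[1,99]),np.nanpercentile(y[q],[1,99]),np.nanpercentile(z[q],[1,99]))
E
```

```text
8.45 [ 0.37583716 -0.33577126  0.01683635] 0.37110812218067 39.92689669132233
[0.34614279 0.40524945] [-0.38629808 -0.29402958] [0.04176808 0.14072487]
```

View pics/w5.png

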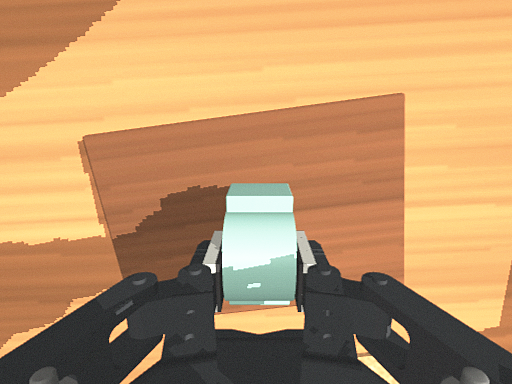

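The model is held level over the board. Its near corners show at (82,137) and (404,95); now I'll check the centre.

```bash
python3 - <<'E'
from h import *
import pickle
g=pickle.load(open('w5.pkl','rb'));a=plane(g,82,137,.012)[:2];b=plane(g,404,95,.012)[:2];d=(b-a)/np.linalg.norm(b-a);n=np.array([d[1],-d[0]])
print(a,b,np.linalg.norm(b-a),'yaw',np.arctan2(-d[0],d[1]),'centre',(a+b)/2+n*.07)
P=cloud(g);hsv=cv2.cvtColor(g['frame'],cv2.COLOR_RGB2HSV);print(np.nanpercentile(P[260:300,240:280,2],[5,50,95]))
E
```

```text
[ 0.31872803 -0.44177949] [ 0.30439754 -0.2455679 ] 0.1967342119946126 yaw 0.0729064387356015 centre [ 0.38137683 -0.33857477]
[0.0813311  0.08486416 0.08605496]
```

>>> {"name": "play_rows", "arguments": {
  "plan": [
    [0.9, 3, 0, -12, 0],
    [0.9, 0, 0, -8, 0],
    [0.9, 0, 0, -4, 0],
    [0.9, 0, 0, -2, 0],
    [0.9, 0, 0, 0, 0]
  ]
}}

```text
time_s: 8.95
eef_pos: [0.3783, -0.335, -0.0098]
ee_rot: [0.027, 1.0, -0.0, -0.0]
ft_force: [-5.0, 4.9, 28.2]
grip_width: 0.369
gripper_force: 43.8
```

>>> {"name": "play_rows", "arguments": {
  "plan": [
    [0.5, 0, 0, 0, 0],
    [0.4, 0, 0, 0, 0],
    [0.2, 0, 0, 0, 0],
    [0, 0, 0, 0, 0],
    [0, 0, 0, 20, 0]
  ]
}}

```text
time_s: 9.45
eef_pos: [0.3777, -0.3346, 0.0082]
ee_rot: [0.027, 1.0, 0.001, -0.001]
ft_force: [-0.0, -0.5, 0.7]
grip_width: 1.0
gripper_force: 0.0
```

>>> {"name": "play_rows", "arguments": {
  "plan": [
    [0, 0, 0, 40, 0],
    [0, 0, 0, 45, 0],
    [0, 30, 5, 45, 0],
    [0, 35, 10, 45, 0],
    [0, 35, 10, 10, 0]
  ]
}}

```text
time_s: 9.95
eef_pos: [0.473, -0.3127, 0.1891]
ee_rot: [0.028, 1.0, -0.001, 0.002]
ft_force: [0.4, -0.4, -1.5]
grip_width: 0.998
gripper_force: 0.0
```

>>> {"name": "play_rows", "arguments": {
  "plan": [
    [0, 30, 5, 0, 0],
    [0, 0, 0, 0, 0],
    [0, 0, 0, 0, 0],
    [0, 0, 0, 0, 0],
    [0, 0, 0, 0, 0]
  ]
}}

```text
time_s: 10.45
eef_pos: [0.5006, -0.3075, 0.1849]
ee_rot: [0.027, 1.0, -0.0, -0.0]
ft_force: [0.4, -0.8, 0.0]
grip_width: 1.0
gripper_force: 0.0
```

```bash
python3 - <<'E'
from h import *
import pickle
g=grab('wrist');save(g,'w6');pickle.dump(g,open('w6.pkl','wb'));s=manip.state();print(s['time_s'],s['eef_pos'],s['ee_rot'])
E
```

```text
10.5 [ 0.50069162 -0.3075044   0.18493001] [ 2.73744934e-02  9.99625237e-01 -1.14998661e-04 -1.01556230e-04]
```

View pics/w6.png

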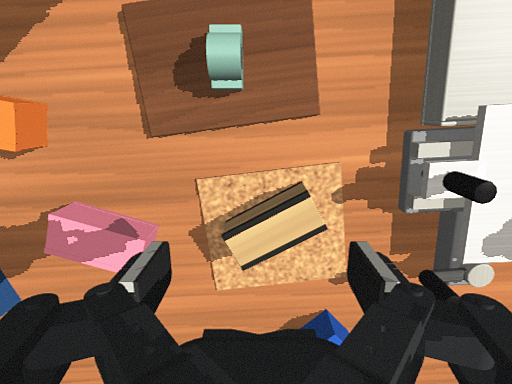

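The model stands on the board at (225,57). The mat's corners are (197,180), (340,163), (345,276) and (217,290), and the scraper is at (275,225).

```bash
python3 - <<'E'
from h import *
import pickle
g=pickle.load(open('w6.pkl','rb'));P=cloud(g);x,y,z=np.moveaxis(P,-1,0)
c=[plane(g,u,v,.004)[:2] for u,v in((197,180),(340,163),(345,276),(217,290))];print(np.round(c,3),'mat',np.mean(c,0))
print('yaw',np.arctan2(-(c[1]-c[0])[0],(c[1]-c[0])[1]))
u,v=np.meshgrid(np.arange(512),np.arange(384));q=(abs(z-.053)<.005)&(u>210)&(u<335)&(v>170)&(v<280)
r=cv2.minAreaRect(np.stack([x[q],y[q]],1).astype(np.float32)*1000);print(r,np.median(z[q]))
q=(u>205)&(u<245)&(v>20)&(v<95)&(z>.05);print('model',np.nanpercentile(z[q],99),np.nanmean(P[q],0))
E
```

```text
[[ 0.513 -0.385]
 [ 0.501 -0.208]
 [ 0.659 -0.198]
 [ 0.671 -0.375]] mat [ 0.58622762 -0.2913737 ]
yaw 0.06724431838763592
((567.4405517578125, -294.5032958984375), (52.06278610229492, 110.50373840332031), 25.310867309570312) 0.053198894324664014
model 0.060288499877910164 [ 0.38017763 -0.33522828  0.05640728]
```

>>> {"name": "play_rows", "arguments": {
  "plan": [
    [0, 14, 3, 0, -0.134],
    [0, 14, 3, 0, -0.134],
    [0, 13, 3, 0, -0.134],
    [0, 13, 2, 0, -0.134],
    [0, 13, 2, 0, -0.134]
  ],
  "force": 70
}}

```text
time_s: 11.0
eef_pos: [0.5685, -0.2942, 0.185]
ee_rot: [0.357, 0.934, -0.0, -0.0]
ft_force: [-0.7, 0.2, -0.2]
grip_width: 1.004
gripper_force: 0.0
```

>>> {"name": "play_rows", "arguments": {
  "plan": [
    [0, 0, 0, -20, -0.134],
    [0, 0, 0, -30, -0.134],
    [0, 0, 0, -30, -0.137],
    [0, 0, 0, -20, 0],
    [0, 0, 0, 0, 0]
  ]
}}

```text
time_s: 11.5
eef_pos: [0.5669, -0.2936, 0.0826]
ee_rot: [0.535, 0.845, -0.0, -0.002]
ft_force: [-0.1, 0.4, 1.4]
grip_width: 0.999
gripper_force: 0.0
```

```bash
python3 - <<'E'
from h import *
import pickle
g=grab('wrist');save(g,'w7');s=manip.state();R=Ro.from_quat(s['ee_rot']).as_matrix();print(s['time_s'],s['eef_pos'],'tooly',np.degrees(np.arctan2(R[1,1],R[0,1])),s['joint_pos'])
P=cloud(g);x,y,z=np.moveaxis(P,-1,0);q=(abs(z-.053)<.004)&(x>.49)&(x<.65)&(y<-.22)&(y>-.37);q=cv2.morphologyEx(q.astype(np.uint8),cv2.MORPH_OPEN,np.ones((5,5)))>0
print(q.sum(),cv2.minAreaRect(np.stack([x[q],y[q]],1).astype(np.float32)*1000),np.median(z[q]))
E
```

```text
11.55 [ 0.56775302 -0.29411302  0.08448626] tooly 25.33235987710637 [ 0.31437912  0.9533098   0.26077788  1.35024046 -0.27718017  0.8751076
  1.0904878 ]
9621 ((567.5006713867188, -294.1231994628906), (50.821388244628906, 110.7206039428711), 25.781599044799805) 0.053219213337198895
```

>>> {"name": "play_rows", "arguments": {
  "plan": [
    [0, 0, 0, -30, 0],
    [0, 0, 0, -30, 0],
    [0, 0, 0, -25, 0],
    [0, 0, 0, -12, 0],
    [0, 0, 0, 0, 0]
  ]
}}

```text
time_s: 12.05
eef_pos: [0.5682, -0.2942, -0.0122]
ee_rot: [0.535, 0.845, -0.0, -0.0]
ft_force: [-0.1, 0.6, -0.2]
grip_width: 1.0
gripper_force: 0.0
```

>>> {"name": "play_rows", "arguments": {
  "plan": [
    [0.8, 0, 0, 0, 0],
    [0.8, 0, 0, 0, 0],
    [0.8, 0, 0, 0, 0],
    [0.8, 0, 0, 0, 0],
    [0.8, 0, 0, 0, 0]
  ]
}}

```text
time_s: 12.55
eef_pos: [0.5689, -0.2944, -0.0106]
ee_rot: [0.535, 0.845, 0.0, 0.001]
ft_force: [-3.2, 1.1, 13.2]
grip_width: 0.573
gripper_force: 73.7
```

>>> {"name": "play_rows", "arguments": {
  "plan": [
    [0.8, 0, 0, 10, 0],
    [0.8, 0, 0, 30, 0],
    [0.8, 0, 0, 40, 0],
    [0.8, 0, 0, 40, 0],
    [0.8, 0, 0, 40, 0]
  ]
}}

```text
time_s: 13.05
eef_pos: [0.5681, -0.294, 0.1505]
ee_rot: [0.535, 0.845, -0.0, 0.0]
ft_force: [0.1, 0.2, -1.3]
grip_width: 0.568
gripper_force: 72.8
```

>>> {"name": "play_rows", "arguments": {
  "plan": [
    [0.8, 5, 35, 0, -0.05],
    [0.8, 5, 40, 0, -0.05],
    [0.8, 5, 40, 0, -0.05],
    [0.8, 5, 40, 0, -0.05],
    [0.8, 5, 40, 0, -0.05]
  ]
}}

```text
time_s: 13.55
eef_pos: [0.5934, -0.0974, 0.1488]
ee_rot: [0.637, 0.771, 0.0, 0.0]
ft_force: [0.0, 0.3, -2.2]
grip_width: 0.571
gripper_force: 73.0
```

>>> {"name": "play_rows", "arguments": {
  "plan": [
    [0.8, 5, 40, 0, -0.05],
    [0.8, 5, 40, 0, -0.05],
    [0.8, 5, 40, 0, -0.05],
    [0.8, 2, 35, 0, -0.046],
    [0.8, 0, 15, 0, 0]
  ]
}}

```text
time_s: 14.05
eef_pos: [0.6102, 0.0751, 0.1484]
ee_rot: [0.708, 0.707, 0.001, -0.001]
ft_force: [-0.2, -0.5, -1.9]
grip_width: 0.575
gripper_force: 73.0
```

>>> {"name": "play_rows", "arguments": {
  "plan": [
    [0.8, 0, 0, -20, 0],
    [0.8, 0, 0, -25, 0],
    [0.8, 0, 0, -20, 0],
    [0.8, 0, 0, 0, 0],
    [0.8, 0, 0, 0, 0]
  ]
}}

```text
time_s: 14.55
eef_pos: [0.6106, 0.0705, 0.0839]
ee_rot: [0.709, 0.706, 0.0, 0.0]
ft_force: [0.1, 0.2, -0.8]
grip_width: 0.571
gripper_force: 72.9
```

```bash
python3 - <<'E'
from h import *
import pickle
g=grab('wrist');save(g,'w8');pickle.dump(g,open('w8.pkl','wb'));s=manip.state();R=Ro.from_quat(s['ee_rot']).as_matrix();print(s['time_s'],s['eef_pos'],'tooly',np.degrees(np.arctan2(R[1,1],R[0,1])),s['grip_width'],s['gripper_force'])
P=cloud(g);hsv=cv2.cvtColor(g['frame'],cv2.COLOR_RGB2HSV);x,y,z=np.moveaxis(P,-1,0)
gr=((cv2.inRange(hsv,(65,45,30),(100,255,255))>0)&(z>.05)).astype(np.uint8);n,l,st,c=cv2.connectedComponentsWithStats(gr)
for i in range(1,n):
    if st[i,4]>40:
        q=l==i;r=cv2.minAreaRect(np.stack([x[q],y[q]],1).astype(np.float32)*1000);print(st[i,4],c[i].round(),np.round(r[0]),np.round(r[1]),round(r[2]),np.nanmax(z[q]))
E
```

```text
14.6 [0.61086767 0.07064112 0.08426743] tooly -0.2347756622215631 0.5697239300557843 72.88123369216919
2281 [ 77. 156.] [491. 110.] [42. 22.] 8 0.0732502920316247
2172 [157. 155.] [545. 111.] [22. 42.] 85 0.07303072138763131
1959 [167. 209.] [560.  77.] [70. 35.] 20 0.14885059525488542
1990 [ 87. 253.] [486.  34.] [30. 42.] 77 0.07294999160021787
1215 [152. 255.] [551.  51.] [80. 27.] 34 0.16981577399221817
```

View pics/w8.png

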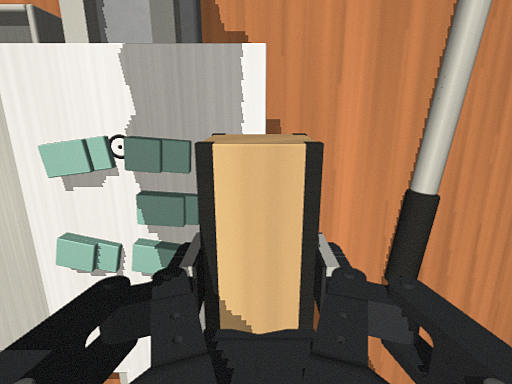

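The block is straight and behind all the offcuts, whose far ends are at about column 195. Now I'll lower it.

>>> {"name": "play_rows", "arguments": {
  "plan": [
    [0.8, 0, 0, -15, 0],
    [0.8, 0, 0, -12, 0],
    [0.8, 0, 0, -8, 0],
    [0.8, 0, 0, -3, 0],
    [0.8, 0, 0, 0, 0]
  ]
}}

```text
time_s: 15.1
eef_pos: [0.6104, 0.0709, 0.0455]
ee_rot: [0.709, 0.706, 0.0, 0.0]
ft_force: [-1.1, 0.2, 1.0]
grip_width: 0.572
gripper_force: 73.2
```

Not pressing on anything, so I'll sweep towards -x.

>>> {"name": "play_rows", "arguments": {
  "plan": [
    [0.8, -12, 0, 0, 0],
    [0.8, -12, 0, 0, 0],
    [0.8, -12, 0, 0, 0],
    [0.8, -12, 0, 0, 0],
    [0.8, -12, 0, 0, 0]
  ]
}}

```text
time_s: 15.6
eef_pos: [0.5506, 0.0709, 0.0455]
ee_rot: [0.708, 0.706, 0.001, 0.001]
ft_force: [2.3, 0.4, -1.4]
grip_width: 0.572
gripper_force: 73.2
```

>>> {"name": "play_rows", "arguments": {
  "plan": [
    [0.8, -12, 0, 0, 0],
    [0.8, -10, 0, 0, 0],
    [0.8, -10, 0, 0, 0],
    [0.8, -10, 0, 0, 0],
    [0.8, -8, 0, 0, 0]
  ]
}}

```text
time_s: 16.1
eef_pos: [0.5008, 0.0709, 0.0454]
ee_rot: [0.709, 0.706, 0.001, 0.001]
ft_force: [3.7, -0.1, 1.5]
grip_width: 0.568
gripper_force: 73.4
```

>>> {"name": "play_rows", "arguments": {
  "plan": [
    [0.8, -8, 0, 0, 0],
    [0.8, -8, 0, 0, 0],
    [0.8, -8, 0, 0, 0],
    [0.8, -8, 0, 0, 0],
    [0.8, -8, 0, 0, 0]
  ]
}}

```text
time_s: 16.6
eef_pos: [0.4614, 0.0709, 0.0454]
ee_rot: [0.709, 0.706, 0.001, 0.001]
ft_force: [6.0, 0.3, 5.2]
grip_width: 0.569
gripper_force: 74.2
```

>>> {"name": "play_rows", "arguments": {
  "plan": [
    [0.8, -8, 0, 0, 0],
    [0.8, -6, 0, 0, 0],
    [0.8, 0, 0, 0, 0],
    [0.8, 0, 0, 0, 0],
    [0.8, 0, 0, 0, 0]
  ]
}}

```text
time_s: 17.1
eef_pos: [0.4463, 0.0709, 0.0454]
ee_rot: [0.709, 0.706, 0.0, 0.0]
ft_force: [-2.5, -1.8, 13.8]
grip_width: 0.569
gripper_force: 75.0
```

```bash
python3 - <<'E'
from h import *
import pickle
o=[]
for n,(a,b,c,d) in dict(wrist=(0,384,0,512),side=(135,225,170,290)).items():
    g=grab(n);pickle.dump(g,open(n[0]+'9.pkl','wb'));o.append(cv2.resize(g['frame'][a:b,c:d],(400,300),interpolation=cv2.INTER_AREA if n=='wrist' else cv2.INTER_CUBIC))
cv2.imwrite('pics/c9.png',np.hstack(o)[:,:,::-1])
s=manip.state();print(s['time_s'],s['eef_pos'],s['grip_width'],s['gripper_force'],s['ft_force'])
E
```

```text
17.2 [0.44630168 0.07083262 0.04537784] 0.5701521055157331 75.00404477119446 [-3.05817439 -1.52479463 14.0236055 ]
```

View pics/c9.png

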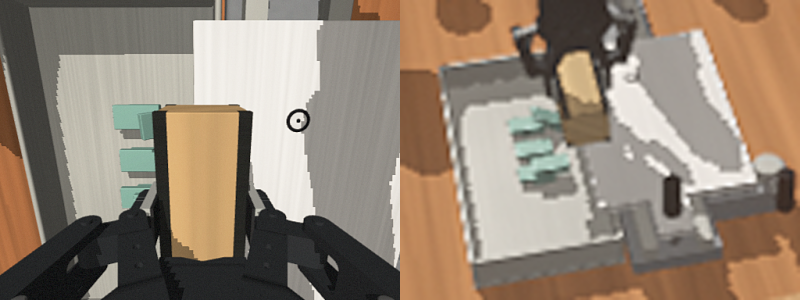

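The plate is clear and the ring shows at (298,121). The offcuts are in the tray, though one may lean under the block (14 N upward). I'll lift and look.

>>> {"name": "play_rows", "arguments": {
  "plan": [
    [0.8, 0, 0, 10, 0],
    [0.8, 0, 0, 30, 0],
    [0.8, 0, 0, 40, 0],
    [0.8, 20, 0, 30, 0],
    [0.8, 30, 0, 0, 0]
  ]
}}

```text
time_s: 17.7
eef_pos: [0.4973, 0.0713, 0.1586]
ee_rot: [0.708, 0.706, 0.002, 0.001]
ft_force: [0.2, 1.4, -3.2]
grip_width: 0.573
gripper_force: 73.3
```

>>> {"name": "play_rows", "arguments": {
  "plan": [
    [0.8, 30, 0, 0, 0],
    [0.8, 0, 0, 0, 0],
    [0.8, 0, 0, 0, 0],
    [0.8, 0, 0, 0, 0],
    [0.8, 0, 0, 0, 0]
  ]
}}

```text
time_s: 18.2
eef_pos: [0.5257, 0.0711, 0.1549]
ee_rot: [0.709, 0.706, -0.0, -0.0]
ft_force: [0.5, 0.1, -1.6]
grip_width: 0.569
gripper_force: 73.3
```

```bash
cat > gr.py <<'E'
from h import *
def greens(g):
    P=cloud(g);hsv=cv2.cvtColor(g['frame'],cv2.COLOR_RGB2HSV);x,y,z=np.moveaxis(P,-1,0)
    gr=((cv2.inRange(hsv,(65,45,30),(100,255,255))>0)&(x>.25)&(x<.7)&(y>-.2)&(y<.3)).astype(np.uint8);n,l,st,c=cv2.connectedComponentsWithStats(gr)
    for i in range(1,n):
        if st[i,4]>25:
            q=l==i;r=cv2.minAreaRect(np.stack([x[q],y[q]],1).astype(np.float32)*1000);print(st[i,4],c[i].round(),np.round(r[0]),np.round(r[1]),round(r[2]),np.nanmin(z[q]).round(3),np.nanmax(z[q]).round(3))
E
python3 - <<'E'
from gr import *
g=grab('wrist');save(g,'w10');h=grab('side')
s=manip.state();print(s['time_s'],s['eef_pos'],s['grip_width'],s['gripper_force'],s['ft_force'])
greens(g);print();greens(h)
c=cv2.resize(h['frame'][135:225,170:290],(400,300),interpolation=cv2.INTER_CUBIC)
cv2.imwrite('pics/c10.png',np.hstack([cv2.resize(g['frame'],(400,300),interpolation=cv2.INTER_AREA),c])[:,:,::-1])
E
```

```text
18.3 [0.52599584 0.07105283 0.15498323] 0.5727179516137031 73.3073365688324 [ 0.33687632  0.30998058 -2.3115838 ]
1313 [138. 139.] [398. 110.] [27. 61.] 89 0.004 0.039
801 [136. 174.] [390.  72.] [22. 42.] 89 0.005 0.019
1129 [143. 210.] [396.  32.] [23. 58.] 89 0.007 0.03
```

View pics/c10.png

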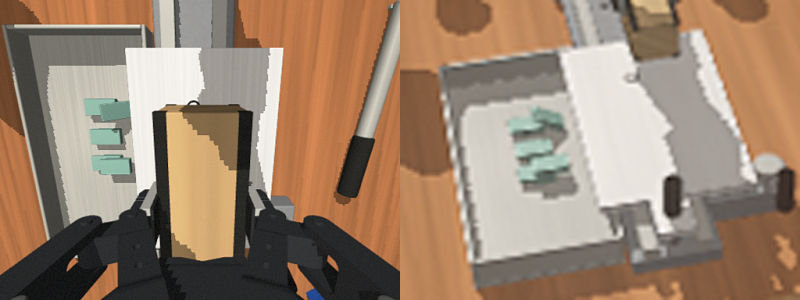

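All five offcuts are in the tray and the plate is clear. I'll take the block back to the mat centre.

>>> {"name": "play_rows", "arguments": {
  "plan": [
    [0.8, 6, -30, 0, 0],
    [0.8, 7, -40, 0, 0],
    [0.8, 7, -40, 0, 0],
    [0.8, 7, -40, 0, 0],
    [0.8, 7, -40, 0, 0]
  ]
}}

```text
time_s: 18.8
eef_pos: [0.5602, -0.1206, 0.155]
ee_rot: [0.709, 0.706, 0.0, -0.0]
ft_force: [0.6, 0.4, -1.5]
grip_width: 0.572
gripper_force: 73.4
```

>>> {"name": "play_rows", "arguments": {
  "plan": [
    [0.8, 7, -40, 0, 0],
    [0.8, 7, -40, 0, 0],
    [0.8, 7, -40, 0, 0],
    [0.8, 5, -37, 0, 0],
    [0.8, 0, -15, 0, 0]
  ]
}}

```text
time_s: 19.3
eef_pos: [0.5854, -0.2948, 0.1546]
ee_rot: [0.71, 0.705, -0.001, 0.0]
ft_force: [0.7, 1.0, -2.4]
grip_width: 0.57
gripper_force: 73.3
```

>>> {"name": "play_rows", "arguments": {
  "plan": [
    [0.8, 0, 0, -30, 0],
    [0.8, 0, 0, -40, 0],
    [0.8, 0, 0, -40, 0],
    [0.8, 0, 0, -35, 0],
    [0.8, 0, 0, -10, 0]
  ]
}}

```text
time_s: 19.8
eef_pos: [0.5846, -0.29, -0.0035]
ee_rot: [0.709, 0.706, -0.001, -0.002]
ft_force: [0.9, -0.2, -2.2]
grip_width: 0.572
gripper_force: 73.2
```

>>> {"name": "play_rows", "arguments": {
  "plan": [
    [0.8, 0, 0, -7, 0],
    [0.8, 0, 0, -3, 0],
    [0.8, 0, 0, 0, 0],
    [0.6, 0, 0, 0, 0],
    [0.4, 0, 0, 0, 0]
  ]
}}

```text
time_s: 20.3
eef_pos: [0.5868, -0.2913, -0.0092]
ee_rot: [0.708, 0.706, 0.0, 0.001]
ft_force: [-0.1, 0.2, 0.4]
grip_width: 0.6
gripper_force: 0.0
```

>>> {"name": "play_rows", "arguments": {
  "plan": [
    [0, 0, 0, 0, 0],
    [0, 0, 0, 0, 0],
    [0, 0, 0, 0, 0],
    [0, 0, 0, 20, 0],
    [0, 0, 0, 45, 0]
  ]
}}

```text
time_s: 20.8
eef_pos: [0.5848, -0.2901, 0.0529]
ee_rot: [0.709, 0.706, -0.001, -0.002]
ft_force: [0.7, 0.8, 2.1]
grip_width: 0.997
gripper_force: 0.0
```

>>> {"name": "play_rows", "arguments": {
  "plan": [
    [0, 0, 20, 45, 0],
    [0, 10, 25, 45, 0],
    [0, 10, 30, 45, 0],
    [0, 10, 30, 20, 0],
    [0, 5, 0, 0, 0]
  ]
}}

```text
time_s: 21.3
eef_pos: [0.6223, -0.1859, 0.2067]
ee_rot: [0.707, 0.707, 0.002, 0.001]
ft_force: [-0.4, 0.1, -0.1]
grip_width: 1.002
gripper_force: 0.0
```

>>> {"name": "play_rows", "arguments": {
  "plan": [
    [0, 0, 0, 0, 0],
    [0, 0, 0, 0, 0],
    [0, 0, 0, 0, 0],
    [0, 0, 0, 0, 0],
    [0, 0, 0, 0, 0]
  ]
}}

```text
time_s: 21.8
eef_pos: [0.6197, -0.1904, 0.2034]
ee_rot: [0.709, 0.705, -0.0, -0.0]
ft_force: [0.9, -0.8, 1.5]
grip_width: 0.997
gripper_force: 0.0
```

```bash
python3 - <<'E'
from gr import *
import pickle
from scipy.optimize import least_squares
G={'w11':grab('wrist'),'scene11':grab('scene'),'side11':grab('side')}
pickle.dump(G,open('g11.pkl','wb'));save(G['w11'],'w11')
s=manip.state();print(s['time_s'],s['eef_pos'],s['joint_pos'])
for k in G: print(k);greens(G[k])
for n in('w1','side0','scene0'): G[n]=pickle.load(open(n+'.pkl','rb'))
def circ(p,r):
    o=least_squares(lambda c:np.hypot(p[:,0]-c[0],p[:,1]-c[1])-r,np.median(p,0)+[0,.01],loss='soft_l1',f_scale=.002);return o.x.round(4),np.abs(o.fun).mean().round(4),len(p)
for k,g in G.items():
    P=cloud(g);x,y,z=np.moveaxis(P,-1,0)
    reg=(x>.46)&(x<.57)&(y>.17)&(y<.30)
    for nm,lo,hi,r in(('bit',.077,.118,.0015),('chuck',.126,.17,.012),('motor',.18,.26,.03)):
        q=reg&(z>lo)&(z<hi)
        if q.sum()>5: print(k,nm,circ(P[q][:,:2],r),P[q].mean(0).round(4))
    dark=cv2.cvtColor(g['frame'],cv2.COLOR_RGB2HSV)[...,2]<75
    for nm,cx,cy,lo,hi,r in(('tknob',.516,-.103,.07,.106,.011),('cknob',.638,-.112,.07,.096,.010)):
        q=(np.hypot(x-cx,y-cy)<.022)&(z>lo)&(z<hi)&dark
        if q.sum()>15: print(k,nm,circ(P[q][:,:2],r),P[q].mean(0).round(4))
g=G['w11'];P=cloud(g);x,y,z=np.moveaxis(P,-1,0)
q=(abs(z-.053)<.004)&(x>.5)&(x<.68)&(y<-.2)&(y>-.38);print('scr',cv2.minAreaRect(np.stack([x[q],y[q]],1).astype(np.float32)*1000),q.sum())
E
```

```text
21.95 [ 0.61986623 -0.19007879  0.20357009] [ 0.06424642  0.86375893  0.46813315  1.16627555 -0.37773942  1.19403954
  0.52244417]
w11
scene11
side11
w11 tknob (array([ 0.5152, -0.1044]), np.float64(0.0002), 271) [ 0.5241 -0.1062  0.0895]
w11 cknob (array([ 0.6382, -0.1119]), np.float64(0.0002), 18) [ 0.6341 -0.1165  0.0877]
scene11 bit (array([0.5162, 0.2315]), np.float64(0.0011), 18) [0.5164 0.2315 0.0963]
scene11 chuck (array([0.5148, 0.2325]), np.float64(0.0014), 90) [0.5225 0.227  0.1472]
scene11 motor (array([0.5172, 0.2362]), np.float64(0.0066), 708) [0.5353 0.2359 0.226 ]
scene11 tknob (array([ 0.5132, -0.1045]), np.float64(0.0012), 50) [ 0.5228 -0.1071  0.0886]
scene11 cknob (array([ 0.6361, -0.1125]), np.float64(0.0008), 51) [ 0.6436 -0.1154  0.0831]
side11 bit (array([0.5174, 0.2315]), np.float64(0.0014), 10) [0.5169 0.2314 0.0936]
side11 chuck (array([0.5167, 0.2314]), np.float64(0.0019), 43) [0.5154 0.2222 0.1435]
side11 motor (array([0.5171, 0.2321]), np.float64(0.003), 278) [0.5125 0.2122 0.2211]
side11 tknob (array([ 0.5178, -0.1058]), np.float64(0.0016), 26) [ 0.5129
[... 820 characters left out ...]
61]), np.float64(0.0014), 38) [ 0.512  -0.1138  0.0882]
side0 cknob (array([ 0.6387, -0.1131]), np.float64(0.0013), 25) [ 0.6348 -0.1208  0.0822]
scene0 bit (array([0.5168, 0.2313]), np.float64(0.0008), 18) [0.5168 0.2312 0.0966]
scene0 chuck (array([0.5151, 0.2326]), np.float64(0.0013), 92) [0.5227 0.2271 0.1469]
scene0 motor (array([0.5174, 0.236 ]), np.float64(0.0065), 703) [0.5355 0.2358 0.226 ]
scene0 tknob (array([ 0.5137, -0.1047]), np.float64(0.0013), 52) [ 0.5232 -0.1073  0.0882]
scene0 cknob (array([ 0.6364, -0.1119]), np.float64(0.0008), 48) [ 0.6435 -0.116   0.083 ]
scr ((587.6136474609375, -289.61932373046875), (50.432857513427734, 110.88412475585938), 0.024922870099544525) 3411
```

```bash
python3 - <<'E'
from gr import *
import pickle
G=pickle.load(open('g11.pkl','rb'));G['w1']=pickle.load(open('w1.pkl','rb'));G['w3']=pickle.load(open('w3.pkl','rb'))
for k,g in G.items():
    P=cloud(g);x,y,z=np.moveaxis(P,-1,0);hsv=cv2.cvtColor(g['frame'],cv2.COLOR_RGB2HSV)
    q=(np.hypot(x-.636,y+.052)<.03)&(z>.064)&(z<.1)&(x>.6195)
    if q.sum()>10:
        zt=np.percentile(z[q],90);t=q&(abs(z-zt)<.004)&(hsv[...,2]>100);p=P[t]
        print(k,q.sum(),'ztop',zt.round(4),'n',t.sum(),'mid of extent',((np.percentile(p,2,0)+np.percentile(p,98,0))/2).round(4),(np.percentile(p,98,0)-np.percentile(p,2,0)).round(4))
E
python3 - <<'E'
from gr import *
import pickle
G=pickle.load(open('g11.pkl','rb'));G['w1']=pickle.load(open('w1.pkl','rb'));G['w3']=pickle.load(open('w3.pkl','rb'))
for k,g in G.items():
    P=cloud(g);x,y,z=np.moveaxis(P,-1,0)
    q=(np.hypot(x-.636,y+.052)<.035)&(z>.02)&(z<.066)&(x>.6195)
    if q.sum()<10: continue
    h,e=np.histogram(z[q],bins=np.arange(.02,.068,.004));print(k,dict(zip(e.round(3).tolist(),h.tolist())))
    for lo in e[h>25]:
        t=q&(z>=lo-.001)&(z<lo+.005);p=P[t];a,b=np.percentile(p,2,0),np.percentile(p,98,0);print('  ',lo.round(3),t.sum(),((a+b)/2).round(4),(b-a).round(4))
E
```

```text
w11 {0.02: 17, 0.024: 1, 0.028: 24, 0.032: 782, 0.036: 109, 0.04: 8, 0.044: 19, 0.048: 285, 0.052: 815, 0.056: 7, 0.06: 0}Traceback (most recent call last):
  File "<stdin>", line 9, in <module>
IndexError: boolean index did not match indexed array along axis 0; size of axis is 12 but size of corresponding boolean axis is 11
```

```bash
python3 - <<'E'
from gr import *
import pickle
G=pickle.load(open('g11.pkl','rb'));G['w1']=pickle.load(open('w1.pkl','rb'));G['w3']=pickle.load(open('w3.pkl','rb'))
for k,g in G.items():
    P=cloud(g);x,y,z=np.moveaxis(P,-1,0)
    t=(np.hypot(x-.636,y+.052)<.03)&(z>.05)&(z<.058)&(x>.6195)
    if t.sum()<10: continue
    p=P[t];c,r=cv2.minEnclosingCircle(p[:,:2].astype(np.float32)*1000)
    a,b=np.percentile(p,2,0),np.percentile(p,98,0);print(k,t.sum(),((a+b)/2).round(4),(b-a).round(4),c,r)
    n,l,st,cc=cv2.connectedComponentsWithStats(t.astype(np.uint8));print(st[1:],cc[1:].round())
E
```

```text
w11 939 [ 0.6356 -0.0593  0.0529] [0.028  0.0409 0.0055] (635.416748046875, -59.517860412597656) 22.554004669189453
[[258  22  31  49 939]] [[273.  41.]]
scene11 91 [ 0.6363 -0.0593  0.0539] [0.0277 0.0392 0.0075] (633.4103393554688, -58.955841064453125) 21.658092498779297
[[274 222  16   9  91]] [[283. 227.]]
side11 44 [ 0.6359 -0.0602  0.0535] [0.0262 0.041  0.0069] (637.361572265625, -59.11209487915039) 22.785987854003906
[[277 181   8  10  44]] [[281. 185.]]
w1 287 [ 0.6352 -0.0583  0.0529] [0.0281 0.0403 0.0053] (634.5701904296875, -59.24042892456055) 22.568540573120117
[[202 304  28  16 286]
 [203 314   1   1   1]] [[218. 311.]
 [203. 314.]]
w3 165 [ 0.6307 -0.0649  0.0526] [0.0214 0.0298 0.0051] (629.5751342773438, -65.83954620361328) 18.40081214904785
[[213 229  24  19 155]
 [212 239   3   5   8]
 [215 243   1   1   1]
 [211 245   1   1   1]] [[226. 237.]
 [213. 241.]
 [215. 243.]
 [211. 245.]]
```

>>> {"name": "play_rows", "arguments": {
  "plan": [
    [0.4, 6, 26, 0, 0],
    [0.4, 6, 26, 0, 0],
    [0.4, 6, 26, -20, 0],
    [0.4, 0, 0, -40, 0],
    [0.4, 0, 0, -40, 0]
  ],
  "force": 40
}}

```text
time_s: 22.45
eef_pos: [0.6383, -0.1111, 0.1028]
ee_rot: [0.708, 0.706, 0.0, 0.0]
ft_force: [0.9, -0.6, -0.3]
grip_width: 0.598
gripper_force: 0.0
```

>>> {"name": "play_rows", "arguments": {
  "plan": [
    [0.4, 0, 0, -35, 0],
    [0.4, 0, 0, -25, 0],
    [0.4, 0, 0, -10, 0],
    [0.4, 0, 0, 0, 0],
    [0.95, 0, 0, 0, 0]
  ]
}}

```text
time_s: 22.95
eef_pos: [0.6386, -0.1122, 0.0349]
ee_rot: [0.709, 0.706, 0.0, 0.001]
ft_force: [-0.8, -0.5, 0.9]
grip_width: 0.448
gripper_force: 0.0
```

>>> {"name": "play_rows", "arguments": {
  "plan": [
    [0.95, 0, 0, 0, 0],
    [0.95, 0, 0, 0, 0],
    [0.95, 0, 0, 0, 0],
    [0.95, 0, 0, 0, 0],
    [0.95, 0, 0, 0, 0]
  ]
}}

```text
time_s: 23.45
eef_pos: [0.6386, -0.1121, 0.0351]
ee_rot: [0.708, 0.706, 0.0, 0.001]
ft_force: [-1.5, -0.6, 6.9]
grip_width: 0.219
gripper_force: 38.8
```

Gripped the knob (0.22 of 85 mm is about 19 mm). Swinging the lever open.

>>> {"name": "play_rows", "arguments": {
  "plan": [
    [0.95, 4, 0.3, 0, 0.065],
    [0.95, 5.9, 0.9, 0, 0.1],
    [0.95, 5.8, 1.5, 0, 0.1],
    [0.95, 5.6, 2, 0, 0.1],
    [0.95, 5.4, 2.6, 0, 0.1]
  ]
}}

```text
time_s: 23.95
eef_pos: [0.6651, -0.1041, 0.0351]
ee_rot: [0.525, 0.851, 0.0, 0.0]
ft_force: [-5.7, 4.8, 8.5]
grip_width: 0.217
gripper_force: 38.9
```

>>> {"name": "play_rows", "arguments": {
  "plan": [
    [0.95, 5.1, 3.1, 0, 0.1],
    [0.95, 4.8, 3.6, 0, 0.1],
    [0.95, 4.4, 4.1, 0, 0.1],
    [0.95, 4, 4.5, 0, 0.1],
    [0.95, 3.5, 4.9, 0, 0.1]
  ]
}}

```text
time_s: 24.45
eef_pos: [0.6861, -0.0835, 0.035]
ee_rot: [0.298, 0.955, 0.0, -0.001]
ft_force: [-12.9, 6.2, 12.7]
grip_width: 0.221
gripper_force: 39.3
```

>>> {"name": "play_rows", "arguments": {
  "plan": [
    [0.95, 1.6, 2.6, 0, 0.05],
    [0.95, 0, 0, 0, 0],
    [0.95, 0, 0, 0, 0],
    [0.95, 0, 0, 0, 0],
    [0.95, 0, 0, 0, 0]
  ]
}}

```text
time_s: 24.95
eef_pos: [0.6876, -0.0807, 0.035]
ee_rot: [0.276, 0.961, 0.001, -0.001]
ft_force: [-9.8, 6.9, 11.6]
grip_width: 0.221
gripper_force: 39.3
```

>>> {"name": "play_rows", "arguments": {
  "plan": [
    [0.5, 0, 0, 0, 0],
    [0.3, 0, 0, 0, 0],
    [0.3, 0, 0, 20, 0],
    [0.3, 0, 0, 40, 0],
    [0.3, -10, 0, 40, 0.06]
  ]
}}

```text
time_s: 25.45
eef_pos: [0.6782, -0.0819, 0.1346]
ee_rot: [0.247, 0.969, -0.0, -0.0]
ft_force: [0.5, -0.7, 0.4]
grip_width: 0.702
gripper_force: 0.0
```

>>> {"name": "play_rows", "arguments": {
  "plan": [
    [0.3, -32, -5, 0, 0.1],
    [0.3, -32, -5, 0, 0.1],
    [0.3, -32, -5, 0, 0.1],
    [0.3, -32, -5, 0, 0.1],
    [0.3, -32, -4, 0, 0.1]
  ]
}}

```text
time_s: 25.95
eef_pos: [0.5169, -0.1062, 0.1342]
ee_rot: [-0.002, 1.0, -0.0, 0.001]
ft_force: [1.4, -0.4, -0.4]
grip_width: 0.701
gripper_force: 0.0
```

>>> {"name": "play_rows", "arguments": {
  "plan": [
    [0.3, -2, 0, 0, 0],
    [0.3, 0, 0, 0, 0],
    [0.3, 0, 0, 0, 0],
    [0.3, 0, 0, 0, 0],
    [0.3, 0, 0, 0, 0]
  ]
}}

```text
time_s: 26.45
eef_pos: [0.5164, -0.1057, 0.1334]
ee_rot: [-0.0, 1.0, -0.0, -0.0]
ft_force: [0.6, 0.1, 0.3]
grip_width: 0.696
gripper_force: 0.0
```

```bash
python3 - <<'E'
from gr import *
import pickle
from scipy.optimize import least_squares
s=manip.state();print(s['time_s'],s['eef_pos'])
def circ(p,r):
    o=least_squares(lambda c:np.hypot(p[:,0]-c[0],p[:,1]-c[1])-r,np.median(p,0),loss='soft_l1',f_scale=.002);return o.x.round(4),np.abs(o.fun).mean().round(4),len(p)
G={n:grab(n) for n in('wrist','side','scene')};pickle.dump(G,open('g12.pkl','wb'))
for k,g in G.items():
    P=cloud(g);x,y,z=np.moveaxis(P,-1,0);dark=cv2.cvtColor(g['frame'],cv2.COLOR_RGB2HSV)[...,2]<75
    for nm,cx,cy,lo,hi,r in(('tknob',.516,-.103,.07,.106,.011),('cknob',.688,-.082,.07,.096,.010)):
        q=(np.hypot(x-cx,y-cy)<.022)&(z>lo)&(z<hi)&dark
        if q.sum()>10: print(k,nm,circ(P[q][:,:2],r))
g=G['wrist'];cand=[]
im=cv2.cvtColor(g['frame'],cv2.COLOR_RGB2GRAY);u0,v0=proj(g,[.517,.1165,.06]);print('spot px pred',u0,v0)
P=cloud(g)
u0,v0=int(round(u0)),int(round(v0))
if 20<u0<492 and 20<v0<364:
    w=im[v0-20:v0+21,u0-20:u0+21];t=(w<70);v,u=np.nonzero(t);print(t.sum());
    if t.sum(): print(plane(g,u.mean()+u0-20,v.mean()+v0-20,.06))
greens(g)
E
```

```text
26.45 [ 0.51642196 -0.10568178  0.13344164]
wrist tknob (array([ 0.516 , -0.1047]), np.float64(0.0001), 266)
side tknob (array([ 0.5165, -0.105 ]), np.float64(0.0011), 30)
side cknob (array([ 0.6801, -0.0969]), np.float64(0.0018), 22)
scene tknob (array([ 0.5324, -0.1105]), np.float64(0.002), 50)
scene cknob (array([ 0.6863, -0.0809]), np.float64(0.0008), 53)
spot px pred 509.4969470223506 190.00264458728014
2165 [489.  52.] [396. 104.] [26. 66.] 66 0.006 0.038
2009 [409.  48.] [395.  36.] [35. 58.] 89 0.003 0.03
1411 [450.  43.] [390.  74.] [42. 31.] 1 0.003 0.019
```

>>> {"name": "play_rows", "arguments": {
  "plan": [
    [0.3, 0, 1, -35, 0],
    [0.3, 0, 0, -35, 0],
    [0.3, 0, 0, -20, 0],
    [0.3, 0, 0, -9, 0],
    [0.95, 0, 0, 0, 0]
  ],
  "force": 50
}}

```text
time_s: 27.1
eef_pos: [0.5157, -0.1048, 0.0341]
ee_rot: [-0.0, 1.0, 0.0, -0.001]
ft_force: [-0.2, -0.2, -0.7]
grip_width: 0.547
gripper_force: 0.0
```

>>> {"name": "play_rows", "arguments": {
  "plan": [
    [0.95, 0, 0, 0, 0],
    [0.95, 0, 0, 0, 0],
    [0.95, 0, 0, 0, 0],
    [0.95, 0, 0, 0, 0],
    [0.95, 0, 0, 0, 0]
  ]
}}

```text
time_s: 27.6
eef_pos: [0.5166, -0.1049, 0.0359]
ee_rot: [-0.0, 1.0, -0.0, 0.001]
ft_force: [-0.8, -0.1, 5.2]
grip_width: 0.243
gripper_force: 48.6
```

>>> {"name": "play_rows", "arguments": {
  "plan": [
    [0.95, 0, 5, 0, 0],
    [0.95, 0, 12, 0, 0],
    [0.95, 0, 15, 0, 0],
    [0.95, 0, 15, 0, 0],
    [0.95, 0, 15, 0, 0]
  ]
}}

```text
time_s: 28.1
eef_pos: [0.5169, -0.0439, 0.0359]
ee_rot: [0.001, 1.0, -0.001, 0.001]
ft_force: [1.8, -10.4, 3.6]
grip_width: 0.24
gripper_force: 48.9
```

>>> {"name": "play_rows", "arguments": {
  "plan": [
    [0.95, 0, 15, 0, 0],
    [0.95, 0, 15, 0, 0],
    [0.95, 0, 12, 0, 0],
    [0.95, 0, 8, 0, 0],
    [0.95, 0, 4, 0, 0]
  ]
}}

```text
time_s: 28.6
eef_pos: [0.5171, 0.0108, 0.0359]
ee_rot: [0.0, 1.0, -0.001, 0.001]
ft_force: [2.4, -8.9, 4.3]
grip_width: 0.243
gripper_force: 49.0
```

>>> {"name": "play_rows", "arguments": {
  "plan": [
    [0.95, 0, 0, 0, 0],
    [0.95, 0, 0, 0, 0],
    [0.95, 0, 0, 0, 0],
    [0.95, 0, 0, 0, 0],
    [0.95, 0, 0, 0, 0]
  ]
}}

```text
time_s: 29.1
eef_pos: [0.5171, 0.0113, 0.0359]
ee_rot: [-0.0, 1.0, 0.0, 0.001]
ft_force: [2.3, -0.1, 8.0]
grip_width: 0.24
gripper_force: 49.4
```

```bash
python3 - <<'E'
from gr import *
import pickle
s=manip.state();print(s['time_s'],s['eef_pos'],s['grip_width'])
G={n:grab(n) for n in('wrist','side','scene')};pickle.dump(G,open('g13.pkl','wb'))
for k,g in G.items():
    P=cloud(g);x,y,z=np.moveaxis(P,-1,0);hsv=cv2.cvtColor(g['frame'],cv2.COLOR_RGB2HSV)
    pl=(abs(z-.06)<.003)&(x>.43)&(x<.63)&(y>-.0)&(y<.35)&(hsv[...,1]<60);print(k,pl.sum(),np.percentile(x[pl],[1,99]) if pl.sum() else 0,np.percentile(y[pl],[.5,99.5]) if pl.sum() else 0)
    print(proj(g,[.5167,.232,.06]),proj(g,[.5167,.232,.075]))
    bit=(abs(x-.517)<.015)&(z>.075)&(z<.12)&(y>.2)&(y<.26)
    if bit.sum()>3: print('bit',P[bit].mean(0),bit.sum())
E
```

```text
29.1 [0.51712352 0.01128542 0.03586061] 0.23982368135721183
wrist 44563 [0.4425755  0.58787249] [0.00426656 0.16861834]
(np.float64(645.8753963629497), np.float64(233.01515664560372)) (np.float64(681.8404851127937), np.float64(244.5878349861054))
side 863 [0.4427534  0.61464557] [0.00302758 0.28978992]
(np.float64(233.51275593565626), np.float64(138.99661848240618)) (np.float64(233.38022894766263), np.float64(136.13405720250108))
scene 2400 [0.44284999 0.61579483] [0.00781055 0.29381895]
(np.float64(351.64207399077867), np.float64(184.6295144983176)) (np.float64(352.3897686745483), np.float64(180.79600476948784))
bit [0.51686518 0.23113009 0.09661863] 18
```

>>> {"name": "play_rows", "arguments": {
  "plan": [
    [0.6, 0, 0, 0, 0],
    [0.3, 0, 0, 0, 0],
    [0.3, 0, 0, 0, 0],
    [0.3, 0, 0, 30, 0],
    [0.3, 0, 0, 45, 0]
  ]
}}

```text
time_s: 29.75
eef_pos: [0.5148, 0.0111, 0.1092]
ee_rot: [-0.0, 1.0, -0.0, -0.002]
ft_force: [0.1, -0.1, 0.9]
grip_width: 0.697
gripper_force: 0.0
```

>>> {"name": "play_rows", "arguments": {
  "plan": [
    [0.3, -15, 0, 45, 0],
    [0.3, -25, 15, 45, 0],
    [0.3, -25, 20, 45, 0],
    [0.3, -25, 20, 40, 0],
    [0.3, -10, 10, 0, 0]
  ]
}}

```text
time_s: 30.25
eef_pos: [0.4203, 0.0743, 0.2803]
ee_rot: [-0.001, 1.0, 0.001, 0.003]
ft_force: [0.2, 0.5, -0.1]
grip_width: 0.702
gripper_force: 0.0
```

>>> {"name": "play_rows", "arguments": {
  "plan": [
    [0.3, 0, 0, 0, 0],
    [0.3, 0, 0, 0, 0],
    [0.3, 0, 0, 0, 0],
    [0.3, 0, 0, 0, 0],
    [0.3, 0, 0, 0, 0]
  ]
}}

```text
time_s: 30.75
eef_pos: [0.4208, 0.0724, 0.276]
ee_rot: [0.0, 1.0, -0.0, -0.0]
ft_force: [-0.3, -0.6, 0.3]
grip_width: 0.698
gripper_force: 0.0
```

```bash
python3 - <<'E'
from gr import *
import pickle
s=manip.state();print(s['time_s'],s['eef_pos'])
g=grab('wrist');pickle.dump(g,open('w14.pkl','wb'))
P=cloud(g);x,y,z=np.moveaxis(P,-1,0);hsv=cv2.cvtColor(g['frame'],cv2.COLOR_RGB2HSV)
u,v=proj(g,[.5167,.232,.06]);print(u,v,proj(g,[.5167,.232,.075]))
bit=(abs(x-.517)<.015)&(z>.075)&(z<.12)&(y>.2)&(y<.26);print('bit',bit.sum(),P[bit].mean(0) if bit.sum() else 0)
pl=(abs(z-.06)<.003)&(x>.43)&(x<.63)&(y>-.0)&(y<.35)&(hsv[...,1]<60);print(np.percentile(y[pl],[.3,99.7]),np.percentile(x[pl],[.3,99.7]))
greens(g)
u,v=int(u),int(v);a=max(u-50,0);b=max(v-40,0);c=cv2.resize(g['frame'][b:v+40,a:u+50],None,fx=6,fy=6,interpolation=cv2.INTER_CUBIC);print('crop origin',a,b);cv2.imwrite('pics/c14.png',c[:,:,::-1])
ring=(np.hypot(x-.517,y-.232)<.016)&(abs(z-.06)<.004)&(hsv[...,2]<60);print('ring',ring.sum(),P[ring].mean(0) if ring.sum() else 0, np.ptp(P[ring],axis=0) if ring.sum() else 0)
E
```

```text
30.75 [0.4208427  0.07238735 0.27596319]
370.11916863553483 228.22981225891417 (np.float64(374.0089437421034), np.float64(232.38368123222438))
bit 53 [0.51514213 0.23110612 0.09238859]
[0.00732003 0.2944423 ] [0.44174983 0.61505582]
673 [283. 140.] [396. 106.] [26. 65.] 72 0.013 0.037
658 [230. 140.] [395.  31.] [58. 23.] 0 0.004 0.03
430 [258. 135.] [389.  71.] [40. 21.] 0 0.014 0.019
crop origin 320 188
ring 22 [0.51578254 0.23170812 0.05969847] [0.01414415 0.01498961 0.00268184]
```

View pics/c14.png

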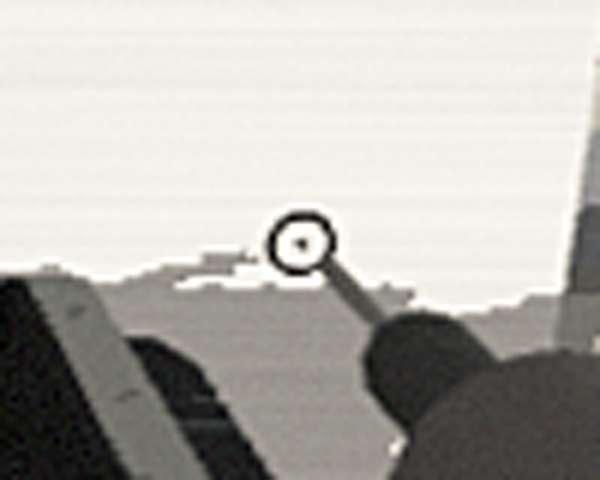

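The ring is centred at crop (301,243), which is within 1 mm of the point under the drill axis. Now I'll go back to the clamp knob.

>>> {"name": "play_rows", "arguments": {
  "plan": [
    [0.3, 33, -19, 0, -0.07],
    [0.3, 33, -19, 0, -0.07],
    [0.3, 33, -19, 0, -0.07],
    [0.3, 33, -19, 0, -0.07],
    [0.3, 33, -19, 0, -0.07]
  ],
  "force": 40
}}

```text
time_s: 31.3
eef_pos: [0.5869, -0.0233, 0.2761]
ee_rot: [0.175, 0.984, -0.0, -0.0]
ft_force: [-0.2, 0.3, -0.4]
grip_width: 0.703
gripper_force: 0.0
```

>>> {"name": "play_rows", "arguments": {
  "plan": [
    [0.3, 33, -19, -20, -0.07],
    [0.3, 33, -19, -30, -0.07],
    [0.3, 33, -20, -35, -0.07],
    [0.3, 2, 0, -35, 0],
    [0.3, 0, 0, -30, 0]
  ]
}}

```text
time_s: 31.8
eef_pos: [0.6852, -0.0803, 0.1247]
ee_rot: [0.277, 0.961, -0.0, -0.001]
ft_force: [0.8, -0.7, 0.2]
grip_width: 0.694
gripper_force: 0.0
```

>>> {"name": "play_rows", "arguments": {
  "plan": [
    [0.3, 0, 0, 0, 0],
    [0.3, 0, 0, 0, 0],
    [0.3, 0, 0, 0, 0],
    [0.3, 0, 0, 0, 0],
    [0.3, 0, 0, 0, 0]
  ]
}}

```text
time_s: 32.3
eef_pos: [0.6857, -0.0794, 0.1289]
ee_rot: [0.276, 0.961, 0.0, 0.001]
ft_force: [0.0, 0.9, 0.7]
grip_width: 0.701
gripper_force: 0.0
```

```bash
python3 - <<'E'
from gr import *
from scipy.optimize import least_squares
s=manip.state();print(s['time_s'],s['eef_pos'],s['ee_rot'])
for n in('wrist','scene','side'):
    g=grab(n);P=cloud(g);x,y,z=np.moveaxis(P,-1,0);dark=cv2.cvtColor(g['frame'],cv2.COLOR_RGB2HSV)[...,2]<75
    q=(np.hypot(x-.687,y+.081)<.022)&(z>.07)&(z<.102)&dark
    if q.sum()>10:
        p=P[q];o=least_squares(lambda c:np.hypot(p[:,0]-c[0],p[:,1]-c[1])-.01,np.median(p[:,:2],0),loss='soft_l1',f_scale=.002);print(n,o.x,np.abs(o.fun).mean(),len(p),p[:,2].max())
E
```

```text
32.3 [ 0.68573601 -0.07937345  0.12891614] [2.76193671e-01 9.61101754e-01 1.09110952e-04 6.79291757e-04]
wrist [ 0.68904902 -0.08131745] 0.0026933847209919784 655 0.10102948962177383
scene [ 0.68648206 -0.08091262] 0.001241386775893194 68 0.10170178290842935
side [ 0.69022023 -0.08022424] 0.0024028831334394467 32 0.10185846807826082
```

>>> {"name": "play_rows", "arguments": {
  "plan": [
    [0.3, 2, -1.3, -35, 0],
    [0.3, 0, 0, -35, 0],
    [0.3, 0, 0, -16, 0],
    [0.3, 0, 0, -8, 0],
    [0.95, 0, 0, 0, 0]
  ]
}}

```text
time_s: 32.95
eef_pos: [0.6874, -0.0807, 0.0339]
ee_rot: [0.276, 0.961, -0.0, -0.0]
ft_force: [0.6, 0.8, 0.1]
grip_width: 0.543
gripper_force: 0.0
```

>>> {"name": "play_rows", "arguments": {
  "plan": [
    [0.95, 0, 0, 0, 0],
    [0.95, 0, 0, 0, 0],
    [0.95, 0, 0, 0, 0],
    [0.95, 0, 0, 0, 0],
    [0.95, 0, 0, 0, 0]
  ]
}}

```text
time_s: 33.45
eef_pos: [0.6882, -0.0809, 0.0354]
ee_rot: [0.276, 0.961, 0.0, 0.001]
ft_force: [-0.5, 0.2, 7.7]
grip_width: 0.223
gripper_force: 38.8
```

>>> {"name": "play_rows", "arguments": {
  "plan": [
    [0.95, -2.3, -3.9, 0, -0.075],
    [0.95, -3.5, -4.9, 0, -0.1],
    [0.95, -4, -4.5, 0, -0.1],
    [0.95, -4.4, -4.1, 0, -0.1],
    [0.95, -4.8, -3.6, 0, -0.1]
  ]
}}

```text
time_s: 33.95
eef_pos: [0.6693, -0.1021, 0.0353]
ee_rot: [0.496, 0.868, 0.0, 0.001]
ft_force: [1.3, 1.5, 5.6]
grip_width: 0.223
gripper_force: 38.8
```

>>> {"name": "play_rows", "arguments": {
  "plan": [
    [0.95, -5.1, -3.1, 0, -0.1],
    [0.95, -5.4, -2.6, 0, -0.1],
    [0.95, -5.6, -2, 0, -0.1],
    [0.95, -5.8, -1.5, 0, -0.1],
    [0.95, -5.9, -0.9, 0, -0.1]
  ]
}}

```text
time_s: 34.45
eef_pos: [0.6413, -0.1125, 0.0353]
ee_rot: [0.696, 0.718, 0.001, 0.001]
ft_force: [0.5, -0.8, 6.9]
grip_width: 0.218
gripper_force: 38.9
```

>>> {"name": "play_rows", "arguments": {
  "plan": [
    [0.95, -4, -0.3, 0, -0.06],
    [0.95, 0, 0, 0, 0],
    [0.95, 0, 0, 0, 0],
    [0.95, 0, 0, 0, 0],
    [0.95, 0, 0, 0, 0]
  ]
}}

```text
time_s: 34.95
eef_pos: [0.6373, -0.1128, 0.0353]
ee_rot: [0.716, 0.699, 0.0, 0.001]
ft_force: [-1.5, -1.2, 8.1]
grip_width: 0.219
gripper_force: 39.1
```

>>> {"name": "play_rows", "arguments": {
  "plan": [
    [0.7, 0, 0, 0, 0],
    [0.4, 0, 0, 0, 0],
    [0.4, 0, 0, 0, 0],
    [0.4, 0, 0, 30, 0],
    [0.4, 0, 0, 45, 0]
  ]
}}

```text
time_s: 35.45
eef_pos: [0.6354, -0.1117, 0.1079]
ee_rot: [0.716, 0.699, -0.001, -0.002]
ft_force: [0.8, 0.6, 0.5]
grip_width: 0.597
gripper_force: 0.0
```

>>> {"name": "play_rows", "arguments": {
  "plan": [
    [0.4, 0, -15, 45, 0],
    [0.4, -10, -20, 45, 0],
    [0.4, -15, -20, 45, 0],
    [0.4, -15, -10, 20, 0],
    [0.4, 0, 0, 0, 0]
  ]
}}

```text
time_s: 35.95
eef_pos: [0.5964, -0.1788, 0.2657]
ee_rot: [0.716, 0.698, 0.001, 0.002]
ft_force: [0.4, 0.1, -0.4]
grip_width: 0.6
gripper_force: 0.0
```

>>> {"name": "play_rows", "arguments": {
  "plan": [
    [0.4, 0, 0, 0, 0],
    [0.4, 0, 0, 0, 0],
    [0.4, 0, 0, 0, 0],
    [0.4, 0, 0, 0, 0],
    [0.4, 0, 0, 0, 0]
  ]
}}

```text
time_s: 36.45
eef_pos: [0.5971, -0.1762, 0.2619]
ee_rot: [0.715, 0.699, -0.0, -0.0]
ft_force: [0.3, 1.9, 0.0]
grip_width: 0.601
gripper_force: 0.0
```

```bash
python3 - <<'E'
from gr import *
import pickle
from scipy.optimize import least_squares
s=manip.state();print(s['time_s'],s['eef_pos'],s['ft_force'])
G={n:grab(n) for n in('wrist','scene','side')}
def circ(p,r):
    o=least_squares(lambda c:np.hypot(p[:,0]-c[0],p[:,1]-c[1])-r,np.median(p,0),loss='soft_l1',f_scale=.002);return o.x.round(4),np.abs(o.fun).mean().round(4),len(p)
old=pickle.load(open('g13.pkl','rb'))
for k,g in G.items():
    P=cloud(g);x,y,z=np.moveaxis(P,-1,0);hsv=cv2.cvtColor(g['frame'],cv2.COLOR_RGB2HSV)
    for nm,cx,cy,r in(('tknob',.517,.0113,.011),('cknob',.637,-.112,.010)):
        q=(np.hypot(x-cx,y-cy)<.022)&(z>.07)&(z<.102)&(hsv[...,2]<75)
        if q.sum()>10: print(k,nm,circ(P[q][:,:2],r))
    q=(abs(z-.053)<.005)&(x>.5)&(x<.68)&(y<-.2)&(y>-.38)
    if q.sum()>20: print(k,'scr',cv2.minAreaRect(np.stack([x[q],y[q]],1).astype(np.float32)*1000),q.sum())
    gr=((cv2.inRange(hsv,(65,30,25),(100,255,255))>0)&(x>.2)&(x<.7)&(y>-.5)&(y<.3)).astype(np.uint8);n,l,st,c=cv2.connectedComponentsWithStats(gr)
    for i in range(1,n):
        if st[i,4]>12: print(k,st[i,4],P[l==i].mean(0).round(3),np.ptp(P[l==i],axis=0).round(3))
    if k in('side','scene'):
        pl=(abs(z-.06)<.003)&(x>.43)&(x<.63)&(y>-.0)&(y<.35)&(hsv[...,1]<60);print('plate y',np.percentile(y[pl],[.5,99.5]))
E
```

```text
36.45 [ 0.59709365 -0.17624428  0.26189094] [0.31827632 1.85115442 0.02288588]
wrist tknob (array([ 0.523 , -0.0074]), np.float64(0.0015), 156)
wrist cknob (array([ 0.6375, -0.1075]), np.float64(0.0032), 258)
wrist scr ((587.7904663085938, -289.44940185546875), (111.32124328613281, 50.58992385864258), 89.78250885009766) 2547
wrist 475 [0.398 0.023 0.023] [0.058 0.012 0.026]
wrist 1056 [ 0.391 -0.325  0.046] [0.203 0.213 0.342]
wrist 13 [ 0.601 -0.166  0.375] [0.003 0.002 0.002]
scene tknob (array([0.5313, 0.001 ]), np.float64(0.0021), 47)
scene cknob (array([ 0.6362, -0.1122]), np.float64(0.0014), 70)
scene scr ((587.1238403320312, -290.152099609375), (110.79676055908203, 55.8232536315918), 88.99581146240234) 561
scene 66 [0.415 0.026 0.032] [0.128 0.041 0.089]
scene 146 [ 0.398 -0.336  0.043] [0.034 0.029 0.047]
plate y [0.00564935 0.29384864]
side tknob (array([0.5187, 0.0101]), np.float64(0.0018), 24)
side cknob (array([ 0.6409, -0.1155]), np.float64(0.0024), 35)
side scr ((588.181396484375, -291.4680480957031), (113.95869445800781, 51.559322357177734), 89.76638793945312) 408
side 64 [0.397 0.101 0.022] [0.058 0.042 0.027]
side 108 [0.393 0.046 0.02 ] [0.054 0.067 0.028]
side 167 [ 0.377 -0.338  0.047] [0.057 0.063 0.057]
plate y [0.00385821 0.29297787]
```

```bash
python3 -c "
from bench import manip
print(manip.hand_in())"
```

```text
the job is handed in; nothing more can be done
None
```

I finished every step and handed the job in after about 36 s of the 208 s allowed; the hand-in gave no verdict. The one model present stands on the board, the 5 offcuts I found are in the tray and the scraper block is back on its mat; the ringed spot measured within about 1 mm of the drill axis, and the lever is locked.

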